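# Make up the shank-tube tray

### The job

Make up the tube tray for the fitting room: put the two spare full-length tubes, one standing on the bench and one lying, into the two empty V-saddles so that each of the four saddles carries one tube, then swing the hold-down bar over all four until it is fully down. Handle the tubes without dropping, toppling or rolling them away, leave the two tubes already in the tray where they are, and leave the short offcut, bowl, rasp and plaster foot alone.

Things in the scene. Friction and masses are not known exactly. Their poses are not given: they have to be found in the camera images.
- tray: Fixed open blue tray, 184 mm (its x) by 284 mm (its y), 70 mm high, walls and floor 6 mm thick. Origin under its centre on the bench; x runs along the tubes, away from the robot, z up. Four grey V-saddles lie side by side in it at y = -90, -30, +30, +90 mm; two are empty, which two changes. The walls stand 32 mm above the axes of the tubes, 11 mm off the tubes' ends.
- saddle_1 (a point): Saddle at y = -90 mm of the tray, empty or taken: middle of the axis of a tube lying home there, 38 mm above the bench; axes as the tray's, x along the tube. Two 90 degree V-notches, 16 mm thick, 54 mm wide, at x = -45 and +45 mm, their tops level with this point. Between them is room for fingers down to a foot strip, 28 mm below this point. A tube home here has its top 15 mm above.
- saddle_2 (a point): Saddle at y = -30 mm of the tray, empty or taken: middle of the axis of a tube lying home there, 38 mm above the bench; axes as the tray's, x along the tube. Two 90 degree V-notches, 16 mm thick, 54 mm wide, at x = -45 and +45 mm, their tops level with this point. Between them is room for fingers down to a foot strip, 28 mm below this point. A tube home here has its top 15 mm above.
- saddle_3 (a point): Saddle at y = +30 mm of the tray, empty or taken: middle of the axis of a tube lying home there, 38 mm above the bench; axes as the tray's, x along the tube. Two 90 degree V-notches, 16 mm thick, 54 mm wide, at x = -45 and +45 mm, their tops level with this point. Between them is room for fingers down to a foot strip, 28 mm below this point. A tube home here has its top 15 mm above.
- saddle_4 (a point): Saddle at y = +90 mm of the tray, empty or taken: middle of the axis of a tube lying home there, 38 mm above the bench; axes as the tray's, x along the tube. Two 90 degree V-notches, 16 mm thick, 54 mm wide, at x = -45 and +45 mm, their tops level with this point. Between them is room for fingers down to a foot strip, 28 mm below this point. A tube home here has its top 15 mm above.
- tube_1: One of four like full-length shank tubes of bare aluminium: 30 mm outside diameter, 150 mm long, about 90 g. Two of them start in the tray, one stands on end on the bench, one lies on the bench. Origin at the middle of the tube; its x axis runs along it (either end first). Laid on the bench it does not roll away by itself.
- tube_2: One of four like full-length shank tubes of bare aluminium: 30 mm outside diameter, 150 mm long, about 90 g. Two of them start in the tray, one stands on end on the bench, one lies on the bench. Origin at the middle of the tube; its x axis runs along it (either end first). Laid on the bench it does not roll away by itself.
- tube_3: One of four like full-length shank tubes of bare aluminium: 30 mm outside diameter, 150 mm long, about 90 g. Two of them start in the tray, one stands on end on the bench, one lies on the bench. Origin at the middle of the tube; its x axis runs along it (either end first). Laid on the bench it does not roll away by itself.
- tube_4: One of four like full-length shank tubes of bare aluminium: 30 mm outside diameter, 150 mm long, about 90 g. Two of them start in the tray, one stands on end on the bench, one lies on the bench. Origin at the middle of the tube; its x axis runs along it (either end first). Laid on the bench it does not roll away by itself.
- hold_bar (a joint): Angle of the hinged hold-down bar in rad: 0 is fully down, level across the tops of the tubes; it starts standing open at 1.8 to 2.0, end stop at 2.1. Stiff hinge: the bar stays where it is left and takes about 2 to 4 N at the bar to swing.
- bar_hinge (a point): Middle of the hinge line of the hold-down bar, which runs along the tray's y at x = +78 mm, z = 60 mm of the tray (far side). The bar swings about it from upright at the far side, over the top, towards the robot and down. Axes as the tray's.
- bar_middle (a point): Middle of the cross-bar itself, a rubber-covered round bar of 12 mm diameter and 256 mm long, along the tray's y, carried by a thin arm at either end (y = -128 and +128 mm), 72 mm from the hinge line. Fully down it lies at x = +6 mm, z = 60 mm of the tray, 1 mm clear above the tubes.
- offcut: Bystander: a short offcut of the same tube, 30 mm diameter, 65 mm long, standing on end on the bench. It is too short for the saddles. Origin at its middle, x axis along it.
- bowl: Bystander: black rubber mixing bowl, 124 mm across the rim, 65 mm high. Origin under its centre.
- rasp: Bystander: rasp with a flat steel blade and wooden handle, 280 mm long, 26 mm wide, 24 mm high, lying on the bench. Origin on the bench below it; x axis along it, from 145 mm behind (handle end) to 135 mm ahead (blade tip).
- plaster_foot: Bystander: white plaster model of a foot and ankle with a piece of mandrel pipe on top, 220 mm long, 80 mm wide, 235 mm high, 1.8 kg. Origin below the ankle on the bench, x axis towards the toes.
There are look-alikes about, which are no part of the job. What is shaped like the tube_4 but blue or pink is not meant.

How it is judged:
On the way, in this order (a step that is already met when the one before it is completed fails the run):
1. every one of the four saddles carries a full-length tube lying home in it (z of tube_1 in the frame of tray between 0.034 and 0.043 m and x of tube_1 in the frame of tray between -0.015 and 0.015 m and angle between the x axis of each of tube_1, tube_2, tube_3, tube_4 and the x axis of tray, either way round below 0.07 rad and z of tube_2 in the frame of tray between 0.034 and 0.043 m and x of tube_2 in the frame of tray between -0.015 and 0.015 m and z of tube_3 in the frame of tray between 0.034 and 0.043 m and x of tube_3 in the frame of tray between -0.015 and 0.015 m and z of tube_4 in the frame of tray between 0.034 and 0.043 m and x of tube_4 in the frame of tray between -0.015 and 0.015 m and (y of tube_1 in the frame of tray between -0.098 and -0.082 m or y of tube_2 in the frame of tray between -0.098 and -0.082 m or y of tube_3 in the frame of tray between -0.098 and -0.082 m or y of tube_4 in the frame of tray between -0.098 and -0.082 m) and (y of tube_1 in the frame of tray between -0.038 and -0.022 m or y of tube_2 in the frame of tray between -0.038 and -0.022 m or y of tube_3 in the frame of tray between -0.038 and -0.022 m or y of tube_4 in the frame of tray between -0.038 and -0.022 m) and (y of tube_1 in the frame of tray between 0.022 and 0.038 m or y of tube_2 in the frame of tray between 0.022 and 0.038 m or y of tube_3 in the frame of tray between 0.022 and 0.038 m or y of tube_4 in the frame of tray between 0.022 and 0.038 m) and (y of tube_1 in the frame of tray between 0.082 and 0.098 m or y of tube_2 in the frame of tray between 0.082 and 0.098 m or y of tube_3 in the frame of tray between 0.082 and 0.098 m or y of tube_4 in the frame of tray between 0.082 and 0.098 m) and linear speed of each of tube_1, tube_2, tube_3, tube_4 below 0.03 m/s), for 0.2 s.
2. the hold-down bar is swung fully down over the tubes (value of joint hold_bar below 0.08 rad), for 0.2 s.
At the end, for the whole second after the job is handed in: Each saddle carries one full-length tube at rest: within 8 mm of its centre sideways, 15 mm lengthwise, 4 degrees, lying home (axis 34 to 43 mm above the bench); the bar is down within 0.08 rad; offcut, bowl, rasp and foot are within 30 mm of their start (all of step 1 and value of joint hold_bar below 0.08 rad and distance of each of offcut, bowl, rasp, plaster_foot from where it was at the start of the episode below 0.03 m); the robot touches nothing.
It fails at once if a tube is dropped, toppled or rolled away (moves faster than 0.45 m/s with no finger on it) ((linear speed of tube_1 above 0.45 m/s and contact force between tube_1 and the fingers below 0.05 N) or (linear speed of tube_2 above 0.45 m/s and contact force between tube_2 and the fingers below 0.05 N) or (linear speed of tube_3 above 0.45 m/s and contact force between tube_3 and the fingers below 0.05 N) or (linear speed of tube_4 above 0.45 m/s and contact force between tube_4 and the fingers below 0.05 N)).
It fails at once if a tube already in the tray is taken out or shifted by more than 25 mm (distance of any of tube_1, tube_2 from where it was at the start of the episode above 0.025 m).
It fails at once if the offcut, bowl, rasp or plaster foot is pushed or taken away by more than 30 mm (distance of any of offcut, bowl, rasp, plaster_foot from where it was at the start of the episode above 0.03 m).
It also fails if it takes over 72 s, if anything falls off the work surface, if the arm or the gripper's body presses on something with over 40 N, if the wrist force passes 120 N, or if a joint passes its speed limit or range.

### The arm

A 6-joint arm with a two-finger parallel gripper is mounted at the origin on the work surface. World frame = base frame: x ahead of the robot, y to its left, z up, the work surface at z = 0. Lengths are in m, angles in rad, forces in N, time in s.
With the tool pointing down it reaches from about 0.35 to 0.775 m from the base axis. Payload 7.3 kg.
Tool frame: the origin (TCP) lies at the centre of the arm's flange, where the gripper is bolted on; the fingertips stand 178 mm ahead of it and the grasp point (between the pads) lies 159 mm ahead of it; x points along the fingers, y is the direction in which the jaws open and shut, and the axes are right-handed (so a half turn about x gives the same grasp; the last joint's range is limited). The gripper opens to 92 mm and grips with 3 to 60 N. Pads are 19 mm wide; open, the fingers measure 130 mm over their backs; the gripper's body (75 mm by 190 mm) begins 47 mm behind the grasp point.
Start: joints at [0.956, 0.342, 1.524, -0, 1.275, -0.146], TCP at [0.237, 0.468, 0.405] pointing down, gripper open.
Joint ranges: [-2.53, 2.53], [-0.77, 2.02], [0.04, 2.7], [-1, 4.14], [0.28, 2.66], [-3.11, 3.11]. Speed limits (rad/s): [2.57, 2.57, 3.14, 3.14, 3.14, 3.14].

### API

Orientations are given as [roll, pitch, yaw] about the fixed x, y, z axes, in that order (R = Rz(yaw) Ry(pitch) Rx(roll)).
In Python, from cell import readout, cams, workorder gives the robot as it stands.
- The arm moves only by the shell command python3 -m inch 'ROWS' [FORCE]. ROWS is text: rows parted by semicolons, each of 5 numbers parted by spaces: the shift along the world's x, y, z in mm, then the turn about the world's z in rad, then the opening, from 0 (shut) to 1 (fully open). A call has 1 to 8 rows; each row shifts and turns the commanded pose from where the row before left it; what a row does not reach is not made up. A row lasts 1/12 s, in which the tool goes at most 41.7 mm and 7.16 degrees, less where a joint would pass 70% of its speed; a pose out of reach is approached as far as the arm can. A call is refused whole if a number of a shift passes 41.7 or a number of a turn 0.125, either way. A call with a gripper value outside its range is refused whole. The fingers move at their own pace and stop on an object; FORCE is the grip in N (left out, the last holds). Time passes only in rows, so rows that do not move let the fingers close. It gives the time, the measured TCP pose, the force and the opening at its end, in the units of the state.
- readout.observe(): the state, without advancing time (a new reading comes with each control period).
- cams.read_camera(name): name is "scene" or "top"; returns a dict with "color" (384x512x3 uint8, red, green, blue), "fx", "fy", "cx", "cy" (pixels), "dist_coeffs" ([k1, k2, p1, p2, k3] as OpenCV has them; the pictures are not rectified), "world_to_cam" (4x4, takes a point from world to camera coordinates). Camera axes: x right, y down, z forward; pixel columns grow to the right and rows downward; lengths in m; the calibration is good to about 2 mm. A picture is of the moment at which its call begins. There is no depth.
- workorder.hand_in(): hands the job in, once; it reports no verdict.
The state is a dict: "time": time; "qpos": joint angles; "qvel": joint speeds; "joint_efforts": joint torques, N m; "tool_pos": TCP position; "tool_rot": TCP orientation; "contact_force": force on the tool from outside, world axes, zero at the start; "torque": the same for the moment, N m; "opening": finger opening in m.
Only numpy, scipy, OpenCV 4.12 (cv2) and the standard library are available. Lean on these libraries where they do the work, as an engineer would, in place of code of your own. Each camera call takes 0.05 s, during which the arm holds its last target.

## Working session

There is one attempt and no reset: what is moved stays moved. The work goes in short steps, Python scripts to look and compute and a shell command to move; the robot and the scene stay as the last step left them, time stands still between calls to the robot, and variables do not carry over. Pictures are saved under pics/ and viewed, and the job is handed in when it is done.

```bash
ls; mkdir -p pics; python3 - <<'E'
from cell import readout, cams
import cv2
print(readout.observe())
for n in("scene","top"):
    c=cams.read_camera(n)
    cv2.imwrite(f"pics/{n}0.png",cv2.resize(c["color"][:,:,::-1],(800,600),interpolation=cv2.INTER_CUBIC))
    print(n,c["fx"],c["fy"],c["cx"],c["cy"],c["dist_coeffs"],c["world_to_cam"])
E
```

```text
pics
{'time': 0.0, 'qpos': array([ 9.55998435e-01,  3.42705932e-01,  1.52499798e+00, -2.40004782e-05,
        1.27537406e+00, -1.46003715e-01]), 'qvel': array([-0.00020508, -0.00039944, -0.00084884, -0.00082005,  0.00162839,
        0.00163728]), 'joint_efforts': array([-8.49002863e-04, -4.31245351e+01, -2.44217974e+01,  7.17921113e-02,
        5.61052572e-02, -1.39271883e-04]), 'tool_pos': array([0.23710979, 0.4682602 , 0.40406012]), 'tool_rot': array([-1.70134976,  1.56931083, -2.17013693]), 'contact_force': array([0.04900315, 0.46466983, 0.47210554]), 'torque': array([-0.03717277,  0.0178868 , -0.06917403]), 'opening': 0.09193253255947542}
scene 456.488255548225 456.488255548225 258.19541204375304 201.33312662313324 [-0.0456488  0.         0.         0.         0.       ] [[ 0.70878342  0.70512328  0.02066946 -0.37026924]
 [ 0.47803782 -0.45855963 -0.74913477 -0.20885819]
 [-0.51875419  0.54085509 -0.66209506  1.67318641]
 [ 0.          0.          0.          1.        ]]
top 370.45564788529856 370.45564788529856 261.21980173234556 194.04874169382725 [0.02614224 0.         0.         0.         0.        ] [[-1.18448502e-02 -9.99926482e-01  2.59407136e-03 -1.05347488e-03]
 [-9.84728644e-01  1.12141075e-02 -1.73734687e-01  5.20902310e-01]
 [ 1.73692824e-01 -4.61231771e-03 -9.84789079e-01  1.11117160e+00]
 [ 0.00000000e+00  0.00000000e+00  0.00000000e+00  1.00000000e+00]]
```

View pics/scene0.png

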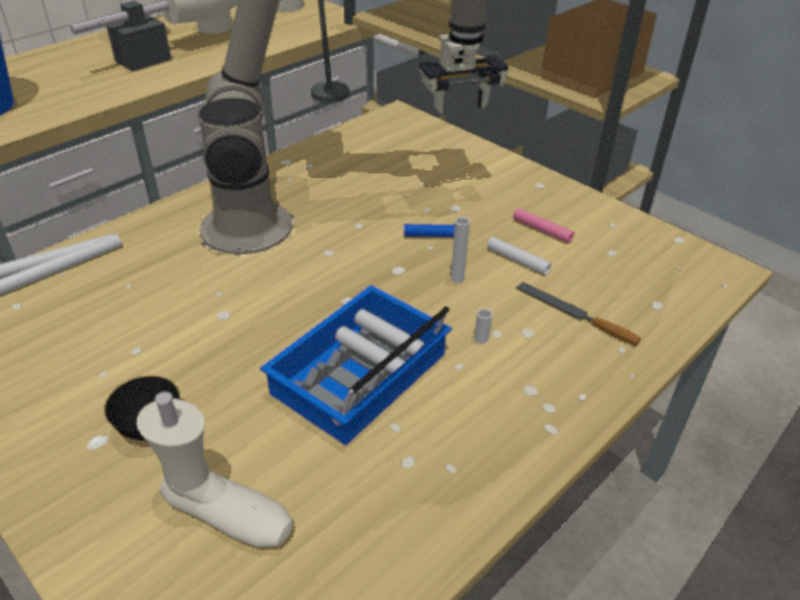

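View pics/top0.png

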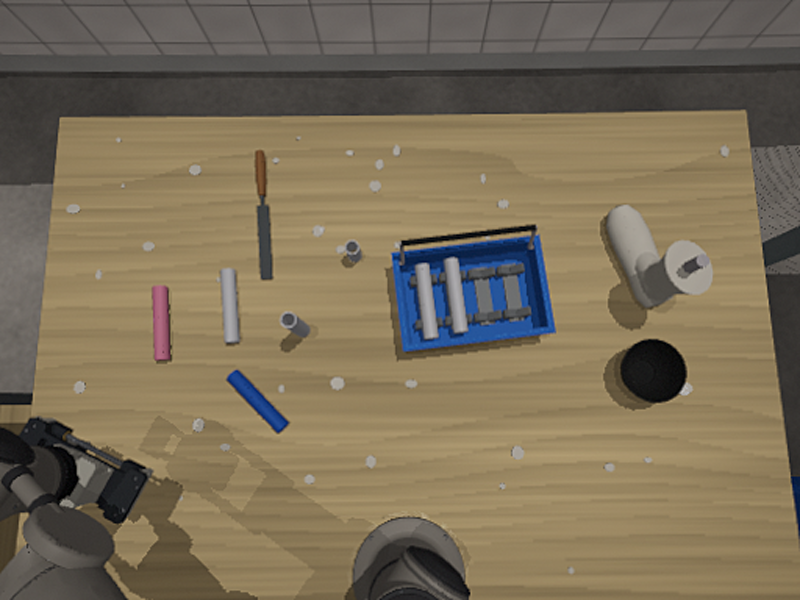

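The scene shows the standing tube at about (460,250), the lying bare tube at (519,255) and the tray at (357,360). In the top view these are at (295,322), (230,305) and (473,292). The empty saddles are the two on the right (−y), saddles 1 and 2. The blue and pink tubes are look-alikes. Next I'll take enlarged crops.

```bash
cat > h.py <<'E'
import numpy as np, cv2
from cell import readout, cams
def cam(n):
    c=cams.read_camera(n); c["K"]=np.array([[c["fx"],0,c["cx"]],[0,c["fy"],c["cy"]],[0,0,1]]); c["T"]=np.array(c["world_to_cam"]); c["d"]=np.array(c["dist_coeffs"],float); return c
def onz(c,uv,z):
    p=cv2.undistortPoints(np.array([[uv]],float),c["K"],c["d"])[0,0]
    R=c["T"][:3,:3];o=-R.T@c["T"][:3,3];d=R.T@np.array([p[0],p[1],1]);return o+d*(z-o[2])/d[2]
def proj(c,P):
    R=c["T"][:3,:3];return cv2.projectPoints(np.array(P,float).reshape(-1,3),cv2.Rodrigues(R)[0],c["T"][:3,3],c["K"],c["d"])[0].reshape(-1,2)
def crop(c,u0,v0,w,h,k,fn,pts=None):
    im=cv2.resize(c["color"][v0:v0+h,u0:u0+w,::-1],None,fx=k,fy=k,interpolation=cv2.INTER_CUBIC)
    if pts is not None:
        for q in proj(c,pts): cv2.circle(im,(int((q[0]+.5-u0)*k),int((q[1]+.5-v0)*k)),3,(0,0,255),-1)
    for i in range(0,w,10): cv2.putText(im,str(u0+i),(i*k,9),0,.35,(255,255,0),1);cv2.line(im,(i*k,10),(i*k,16),(255,255,0),1)
    for i in range(10,h,10): cv2.putText(im,str(v0+i),(0,i*k+4),0,.35,(255,255,0),1);cv2.line(im,(24,i*k),(30,i*k),(255,255,0),1)
    cv2.imwrite(fn,im)
def st():
    s=readout.observe();print(round(s["time"],2),s["tool_pos"].round(4),s["tool_rot"].round(3),"F",s["contact_force"].round(1),"op",round(s["opening"],4),"q",s["qpos"].round(2))
E
python3 - <<'E'
from h import *
c=cam("top")
crop(c,240,135,125,100,6,"pics/t_tray.png")
crop(c,130,140,110,80,7,"pics/t_tubes.png")
c=cam("scene")
crop(c,165,180,130,100,6,"pics/s_tray.png")
crop(c,270,125,110,100,6,"pics/s_tubes.png")
E
```

```text
(no output)
```

View pics/t_tray.png

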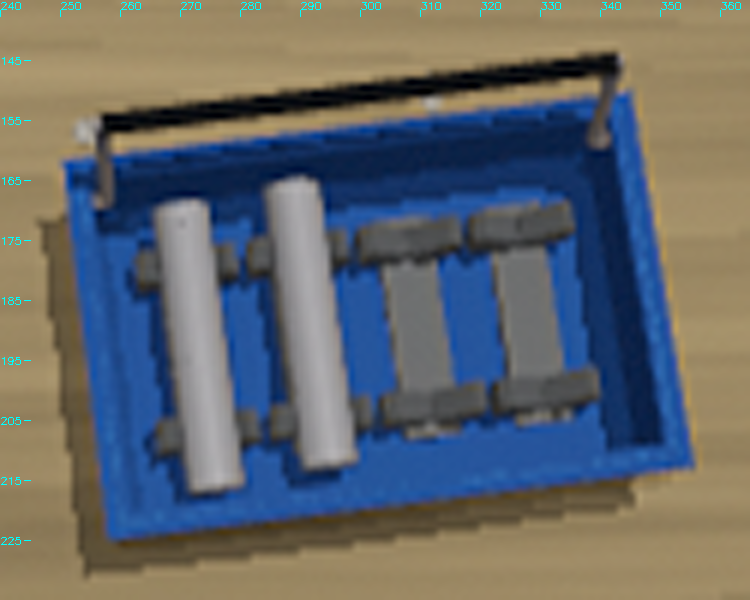

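View pics/t_tubes.png

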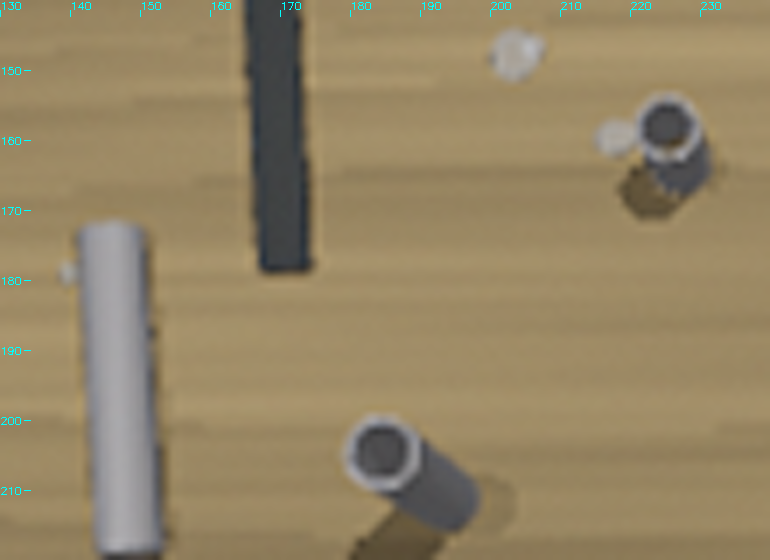

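View pics/s_tray.png

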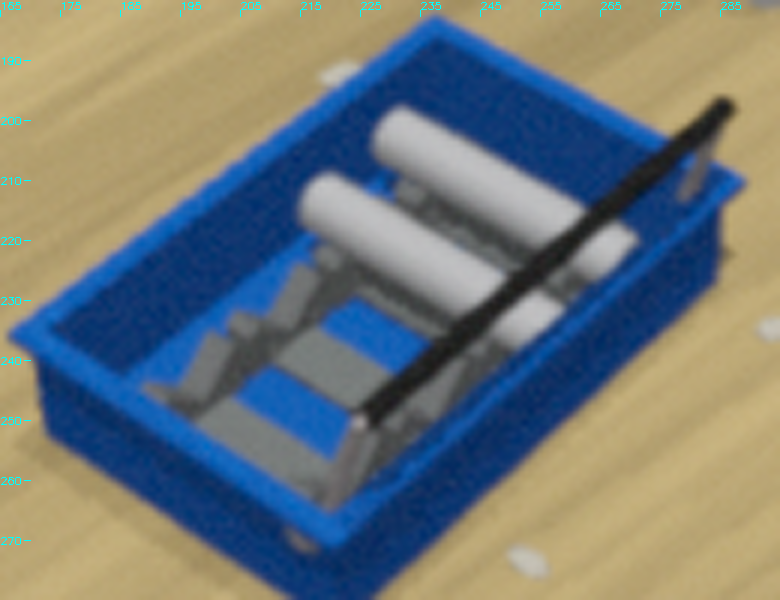

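View pics/s_tubes.png

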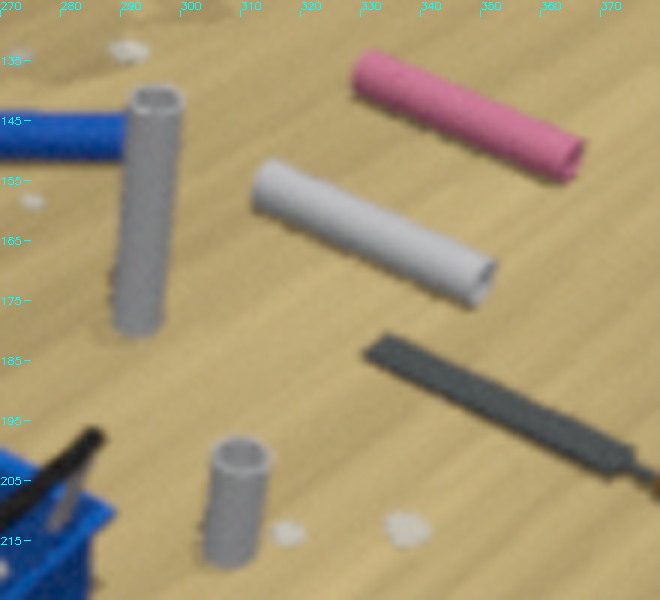

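```bash
python3 - <<'E'
from h import *
from scipy.optimize import least_squares
t=cam("top");s=cam("scene")
A=np.array([[92,142],[92,-142],[-92,142],[-92,-142]])/1000
tp=np.array([[250.8,162],[345,150.5],[258.7,225],[355.3,212.8]])-.5
sp=np.array([[289.2,210.3],[220.5,271.3],[237.5,182.8],[166.7,235.8]])-.5
def P(v,A,z):
    c,n=np.cos(v[2]),np.sin(v[2]);return np.c_[v[0]+c*A[:,0]-n*A[:,1],v[1]+n*A[:,0]+c*A[:,1],np.full(len(A),z)]
f=lambda v:np.r_[(proj(t,P(v,A,.07))-tp).ravel(),(proj(s,P(v,A,.07))-sp).ravel()]
r=least_squares(f,[.5,-.1,0]);v=r.x;print("tray",v.round(4),r.fun.round(1))
for i,y in enumerate((-.09,-.03,.03,.09)): print(i+1,P(v,np.array([[0,y]]),.038).round(4))
print("bar pts",P(v,np.array([[.101,0],[.006,0],[.078,0]]),.1).round(4))
print("stand top",onz(t,(184.1,204.4),.15),onz(s,(295.5,141),.15),"bottom",onz(s,(292.5,179.2),0))
for a in [(145.6,172.1),(147.8,218.1)]: print("ly",onz(t,a,.02))
print("lyS",onz(s,(270+263/6-.5,125+185/6-.5),.015),onz(s,(270+482/6-.5,125+282/6-.5),.015))
print("offcut",onz(t,(130+667/7-.5,140+127/7-.5),.065),"rasp tip",onz(t,(130+285/7,140+270/7),.01))
for z in [(147.5,238),(184,275)]: print("blue",onz(t,z,.015))
st()
E
```

```text
tray [ 0.5391 -0.1334  0.1112] [ 2.5  1.4 -1.2  2.1  1.9 -2.8 -1.7 -2.  -2.9 -0.  -0.3 -2.4  0.2  1.6
  2.9 -0.4]
1 [[ 0.5491 -0.2228  0.038 ]]
2 [[ 0.5425 -0.1632  0.038 ]]
3 [[ 0.5358 -0.1036  0.038 ]]
4 [[ 0.5292 -0.044   0.038 ]]
bar pts [[ 0.6395 -0.1222  0.1   ]
 [ 0.5451 -0.1327  0.1   ]
 [ 0.6167 -0.1247  0.1   ]]
stand top [0.47530021 0.21102221 0.15      ] [0.47496652 0.2105136  0.15      ] bottom [0.47950693 0.20691408 0.        ]
ly [0.6012583  0.36364968 0.02      ]
ly [0.45260146 0.3504972  0.02      ]
lyS [0.45233861 0.347185   0.015     ] [0.59849735 0.36536152 0.015     ]
offcut [0.63410073 0.10532653 0.065     ] rasp tip [0.58133512 0.2850491  0.01      ]
blue [0.3906409  0.35027958 0.015     ]
blue [0.27589961 0.23347466 0.015     ]
0.3 [0.2372 0.4683 0.4045] [-1.731  1.57  -2.2  ] F [0.1 0.6 0. ] op 0.0922 q [ 0.96  0.34  1.52  0.    1.28 -0.15]
```

```bash
python3 - <<'E'
from h import *
from scipy.optimize import least_squares
t=cam("top");s=cam("scene")
A=np.array([[92,142],[92,-142],[-92,142],[-92,-142]])/1000
tp=np.array([[250.8,162],[345,150.5],[258.7,225],[355.3,212.8]])-.5
sp=np.array([[289.2,210.3],[220.5,271.3],[237.5,182.8],[166.7,235.8]])-.5
def P(v,A,z):
    c,n=np.cos(v[2]),np.sin(v[2]);return np.c_[v[0]+c*A[:,0]-n*A[:,1],v[1]+n*A[:,0]+c*A[:,1],np.full(len(A),z)]
f=lambda v:np.r_[(proj(t,P(v,A*[[1+v[3],1+v[4]]],.07))-tp).ravel(),(proj(s,P(v,A*[[1+v[3],1+v[4]]],.07))-sp).ravel()]
r=least_squares(f,[.5,-.1,0,0,0]);v=r.x;print("tray",v.round(4),r.fun.round(1))
B=np.array([[x,y] for y in(.03,.09) for x in (-.075,.075)]);
C=np.array([[x,y] for y in(-.03,-.09) for x in (-.053,-.037,.037,.053)])
pts=np.r_[P(v,B,.053),P(v,C,.038-.027*0)]
crop(t,240,135,125,100,6,"pics/t1.png",pts);crop(s,165,180,130,100,6,"pics/s1.png",pts)
# tubes: mid lines in top view px -> z=.038+.015
for a,b in [((180,203),(216,488)),((292,182),(330,466))]:
    p=[onz(t,(240+q[0]/6-.5,135+q[1]/6-.5),.05) for q in(a,b)]
    print("tube mid",((p[0]+p[1])/2).round(4),"yaw",np.arctan2(p[0][1]-p[1][1],p[0][0]-p[1][0]),np.linalg.norm(p[0]-p[1]))
for i,y in enumerate((-.09,-.03,.03,.09)): print(i+1,P(v,np.array([[0,y]]),.038).round(4))
E
```

```text
tray [ 0.5388 -0.1327  0.1124  0.0673  0.0401] [ 0.2 -0.1  0.1  0.   0.  -0.4  0.3 -0.2  0.  -0.3  0.2 -0.1 -0.1 -0.3
 -0.1 -0.4]
tube mid [ 0.5267 -0.0422  0.05  ] yaw 0.10660566462895317 0.15137436930299739
tube mid [ 0.5374 -0.1011  0.05  ] yaw 0.10497190091461059 0.15132676029174413
1 [[ 0.5489 -0.2221  0.038 ]]
2 [[ 0.5422 -0.1625  0.038 ]]
3 [[ 0.5354 -0.1029  0.038 ]]
4 [[ 0.5287 -0.0433  0.038 ]]
```

View pics/t1.png

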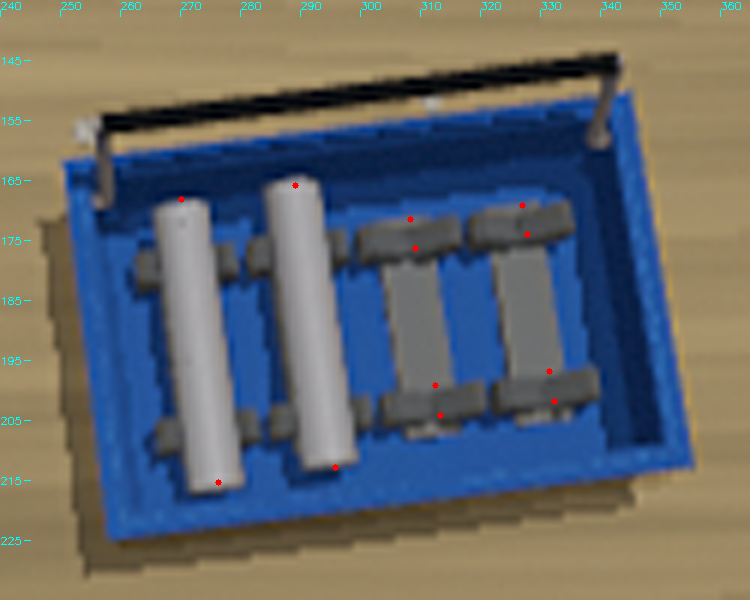

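View pics/s1.png

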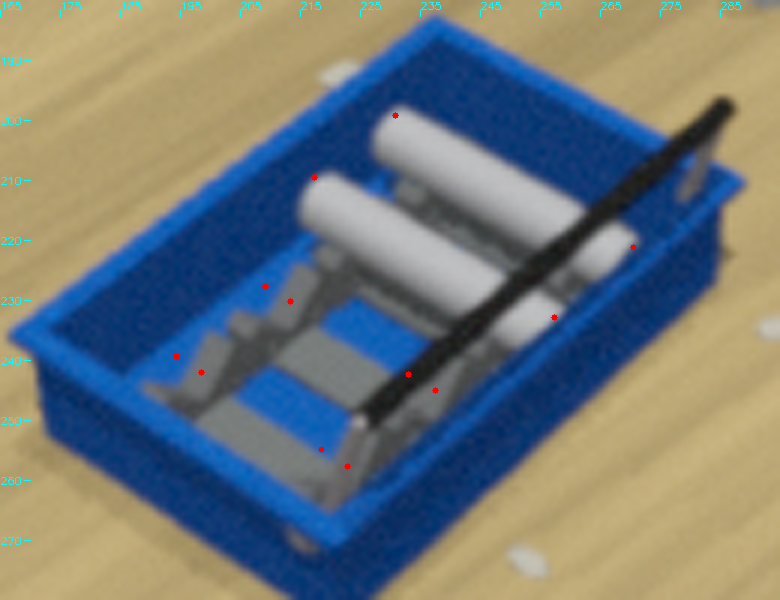

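The residuals are down to about 0.3 px and the overlay sits on the tubes and saddles; the rim has a lip. Next I'll work out the jaw direction and the first move.

```bash
cat >> h.py <<'E'
from scipy.spatial.transform import Rotation as Ro
def tool():
    s=readout.observe();R=Ro.from_euler("xyz",s["tool_rot"]).as_matrix()
    j=R[:,1];psi=(np.arctan2(j[1],j[0])-np.pi/2+np.pi/2)%np.pi-np.pi/2
    print("t",round(s["time"],2),"tcp",(s["tool_pos"]*1000).round(1),"grasp",((s["tool_pos"]+.159*R[:,0])*1000).round(1),"psi(jaw yaw rel. y)",round(psi,3),"q6",s["qpos"][5].round(2),"F",s["contact_force"].round(1),"op",round(s["opening"]*1000,1))
E
python3 -c "
from h import *
tool()"
```

```text
t 0.4 tcp [237.2 468.4 404.6] grasp [237.1 468.3 245.6] psi(jaw yaw rel. y) -0.469 q6 -0.15 F [ 0.4 -0.5 -0.4] op 91.9
```

```bash
python3 -m inch '25 -27 0 0.072 1;25 -27 0 0.072 1;25 -27 0 0.072 1;25 -27 0 0.072 1;25 -27 0 0.072 1;25 -27 0 0.072 1;25 -27 0 0.072 1;25 -27 0 0.072 1' 20; python3 -c "
from h import *
tool()"
```

```text
time: 1.07
tool_pos: [0.4381, 0.2508, 0.4049]
tool_rot: [0.609, 1.57, 0.72]
contact_force: [0.6, -0.1, -0.1]
opening: 0.0915
t 1.07 tcp [438.1 250.8 404.9] grasp [438.2 250.9 245.9] psi(jaw yaw rel. y) 0.111 q6 -1.31 F [ 0.6 -0.1 -0.1] op 91.5
```

```bash
python3 -m inch '18 -20 0 0 1;20 -21 0 0 1;0 0 -28 0 1;0 0 -28 0 1;0 0 -28 0 1;0 0 -20 0 1;0 0 -10 0 1;0 0 0 0 1'; python3 -c "
from h import *
tool()
c=cam('scene');crop(c,240,60,130,100,6,'pics/s2.png')"
```

```text
time: 1.73
tool_pos: [0.4747, 0.2112, 0.2888]
tool_rot: [-2.996, 1.566, -2.889]
contact_force: [0.4, 0.6, 0.0]
opening: 0.0921
t 1.73 tcp [474.7 211.2 288.8] grasp [474.  211.  129.8] psi(jaw yaw rel. y) 0.107 q6 -1.41 F [0.4 0.6 0. ] op 92.1
```

View pics/s2.png

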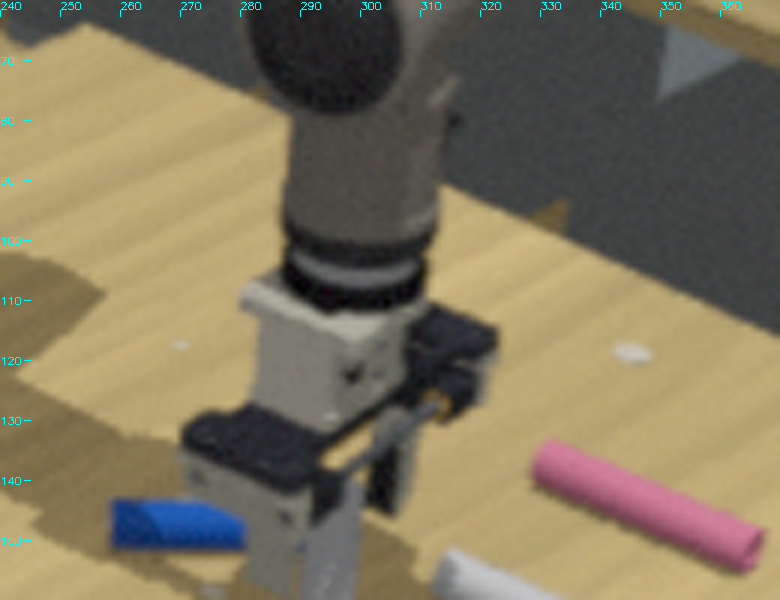

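The tube top is between the two fingers at about (295,145). I'll close in steps.

```bash
python3 -m inch '0 0 0 0 0.6;0 0 0 0 0.5;0 0 0 0 0.4;0 0 0 0 0.34;0 0 0 0 0.3;0 0 0 0 0.25;0 0 0 0 0.2;0 0 0 0 0.2' 12; python3 -m inch '0 0 0 0 0.2;0 0 0 0 0.2;0 0 4 0 0.2;0 0 8 0 0.2;0 0 8 0 0.2;0 0 0 0 0.2'; python3 -c "
from h import *
tool()
c=cam('scene');crop(c,240,80,130,120,5,'pics/s3.png')
c=cam('top');crop(c,120,120,130,120,5,'pics/t3.png')"
```

```text
time: 2.45
tool_pos: [0.4752, 0.2114, 0.2908]
tool_rot: [0.643, 1.571, 0.75]
contact_force: [1.1, 0.6, 0.4]
opening: 0.043
time: 2.95
tool_pos: [0.4757, 0.2115, 0.3128]
tool_rot: [0.188, 1.567, 0.296]
contact_force: [0.2, 0.7, -1.3]
opening: 0.0297
t 2.95 tcp [475.7 211.5 312.8] grasp [476.2 211.7 153.8] psi(jaw yaw rel. y) 0.107 q6 -1.41 F [ 0.2  0.7 -1.3] op 29.7
```

View pics/s3.png

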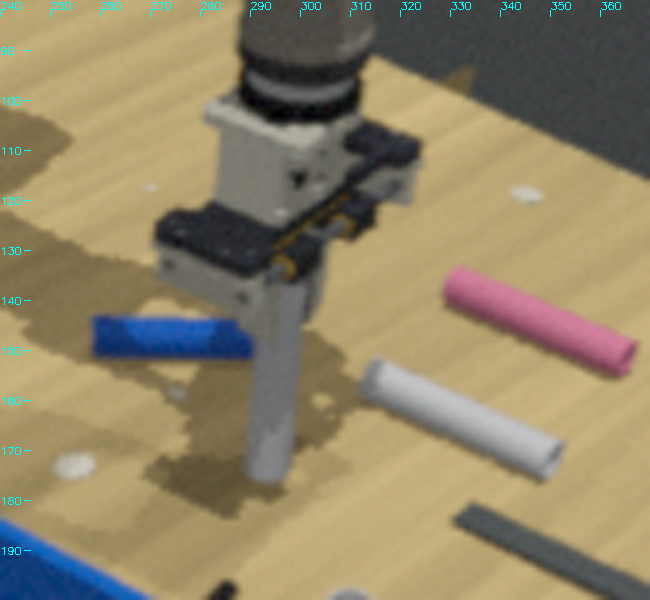

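View pics/t3.png

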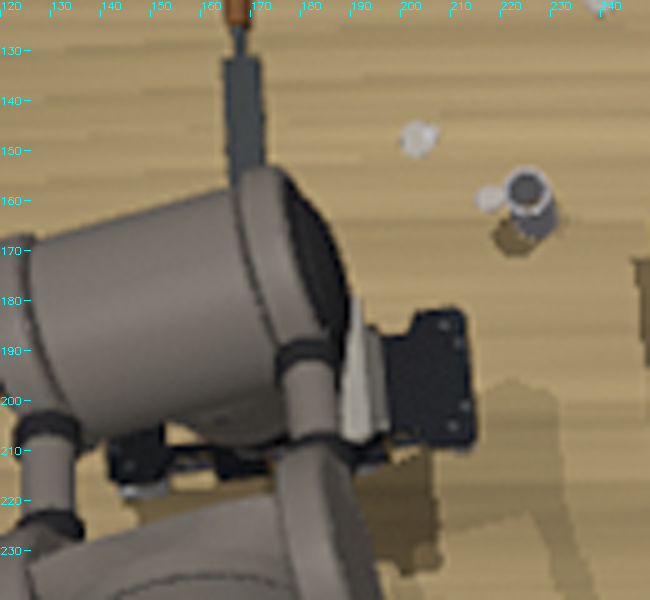

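The tube hangs upright in the grip, clear of the bench. I'll carry it to open bench at (0.40, 0.15), set it down, and ease the grip.

```bash
python3 -m inch '-12 -10 0 0 0.2;-20 -17 0 0 0.2;-20 -17 0 0 0.2;-15 -12 0 0 0.2;-8 -5 0 0 0.2;0 0 -10 0 0.2;0 0 -8 0 0.2;0 0 0 0 0.2'; python3 -m inch '0 0 -3 0 0.2;0 0 -1 0 0.2;0 0 0 0 0.2';python3 -c "
from h import *
tool()
c=cam('scene');crop(c,220,80,130,120,5,'pics/s4.png')"
```

```text
time: 3.72
tool_pos: [0.4001, 0.1505, 0.2916]
tool_rot: [3.1, 1.569, -3.077]
contact_force: [-0.5, 0.3, -1.3]
opening: 0.03
time: 3.97
tool_pos: [0.4012, 0.1509, 0.2898]
tool_rot: [0.183, 1.568, 0.29]
contact_force: [-2.0, 0.8, 8.7]
opening: 0.0297
t 3.97 tcp [401.2 150.9 289.8] grasp [401.6 151.  130.8] psi(jaw yaw rel. y) 0.108 q6 -1.5 F [-2.   0.8  8.7] op 29.7
```

View pics/s4.png

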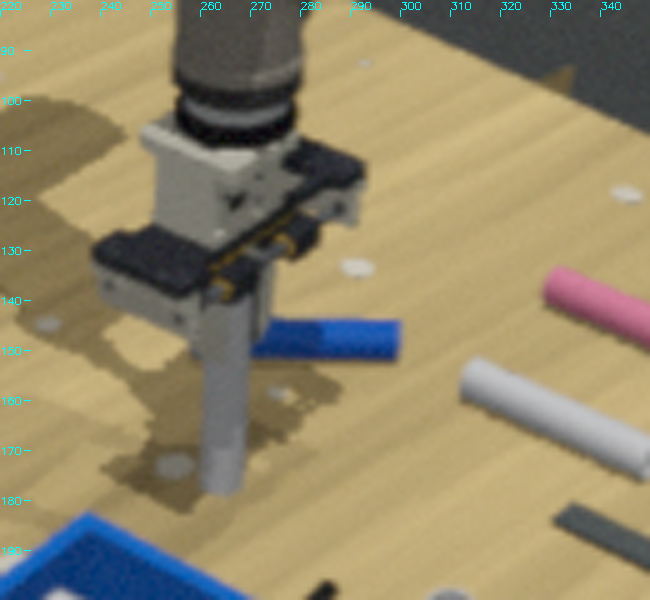

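```bash
python3 -m inch '0 0 0.5 0 0.2;0 0 0 0 0.2;6 0.6 0 0 0.2;8 0.9 0 0 0.2;9 1 0 0 0.2;11 1.2 -1 0 0.2;11.5 1.2 -2 0 0.2;0 0 0 0 0.2' 3; python3 -c "
from h import *
tool()
c=cam('scene');crop(c,220,80,130,120,5,'pics/s5.png')"
```

```text
time: 4.68
tool_pos: [0.448, 0.1553, 0.2858]
tool_rot: [0.011, 1.569, 0.118]
contact_force: [0.3, -0.3, 1.4]
opening: 0.0299
t 4.68 tcp [448.  155.3 285.8] grasp [448.3 155.4 126.8] psi(jaw yaw rel. y) 0.107 q6 -1.51 F [ 0.3 -0.3  1.4] op 29.9
```

View pics/s5.png

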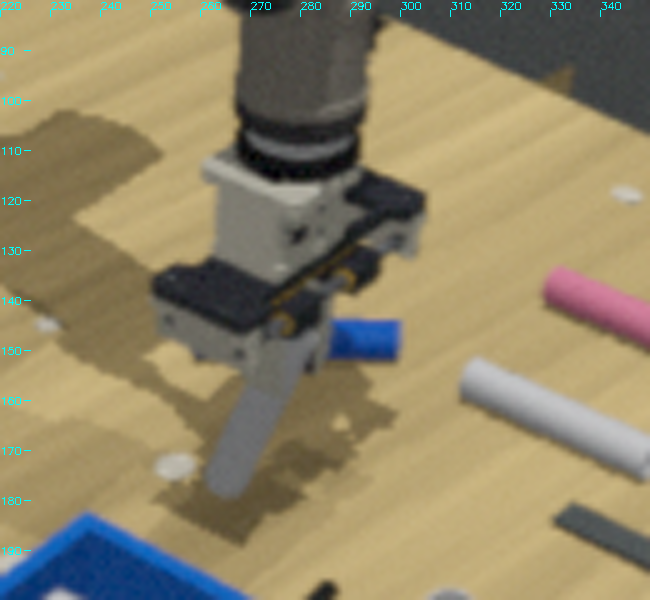

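The tube is tilting in the grip as intended, at about 20°, with its foot held at (265,176). I'll continue the arc.

```bash
python3 -m inch '10.8 1.1 -3.2 0 0.2;10.8 1.1 -4.2 0 0.2;10 1.1 -5 0 0.2;10 1.1 -6 0 0.2;9 1 -7 0 0.2;9 0.9 -7.5 0 0.2;7.8 0.8 -8.4 0 0.2;7.4 0.8 -8.8 0 0.2'; python3 -c "
from h import *
tool()
c=cam('scene');crop(c,220,80,130,120,5,'pics/s6.png')"
```

```text
time: 5.4
tool_pos: [0.5214, 0.1632, 0.2351]
tool_rot: [0.442, 1.571, 0.549]
contact_force: [0.4, 0.9, 0.1]
opening: 0.0301
t 5.4 tcp [521.4 163.2 235.1] grasp [521.4 163.3  76.1] psi(jaw yaw rel. y) 0.107 q6 -1.51 F [0.4 0.9 0.1] op 30.1
```

View pics/s6.png

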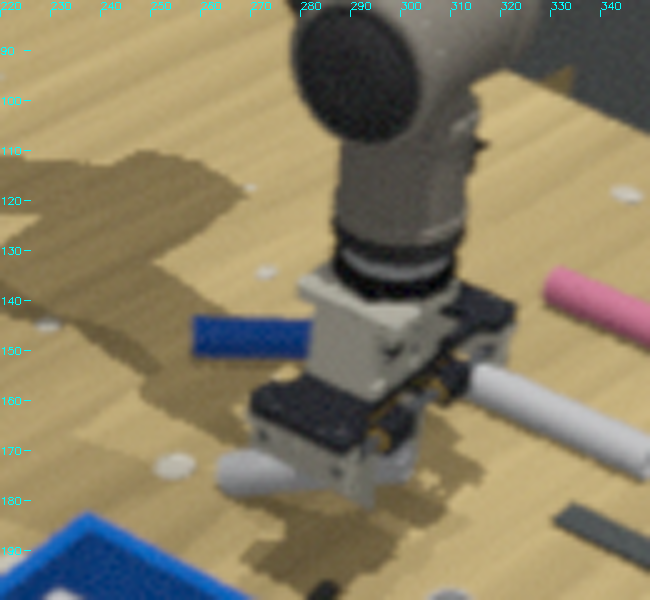

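```bash
python3 -m inch '6.2 0.7 -9.6 0 0.2;6 0.6 -9.8 0 0.2;4.4 0.5 -10.5 0 0.2;4 0.4 -10.8 0 0.2;2.5 0.3 -8 0 0.2;0 0 -3 0 0.2;0 0 0 0 0.2'; python3 -c "
from h import *
tool()
c=cam('scene');crop(c,220,80,130,120,5,'pics/s7.png')"
```

```text
time: 6.03
tool_pos: [0.5432, 0.1656, 0.1832]
tool_rot: [-3.128, 1.569, -3.021]
contact_force: [-0.1, 0.2, -1.6]
opening: 0.0298
t 6.03 tcp [543.2 165.6 183.2] grasp [542.9 165.6  24.2] psi(jaw yaw rel. y) 0.107 q6 -1.52 F [-0.1  0.2 -1.6] op 29.8
```

View pics/s7.png

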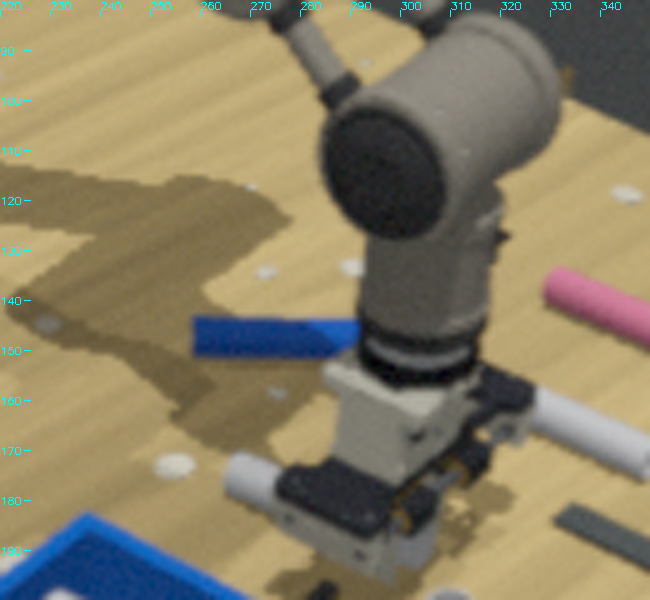

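```bash
python3 -m inch '0 0 -2 0 0.2;0 0 0 0 0.36;0 0 0 0 0.42;0 0 0 0 0.5;0 0 0 0 0.5;0 0 0 0 0.5'; python3 -c "
from h import *
tool()
c=cam('scene');crop(c,220,100,130,120,5,'pics/s8.png')
c=cam('top');crop(c,150,120,130,120,5,'pics/t8.png')"
```

```text
time: 6.58
tool_pos: [0.5436, 0.1657, 0.1827]
tool_rot: [0.231, 1.57, 0.338]
contact_force: [1.0, -1.0, 0.2]
opening: 0.0454
t 6.58 tcp [543.6 165.7 182.7] grasp [543.7 165.7  23.7] psi(jaw yaw rel. y) 0.107 q6 -1.52 F [ 1.  -1.   0.2] op 45.4
```

View pics/s8.png

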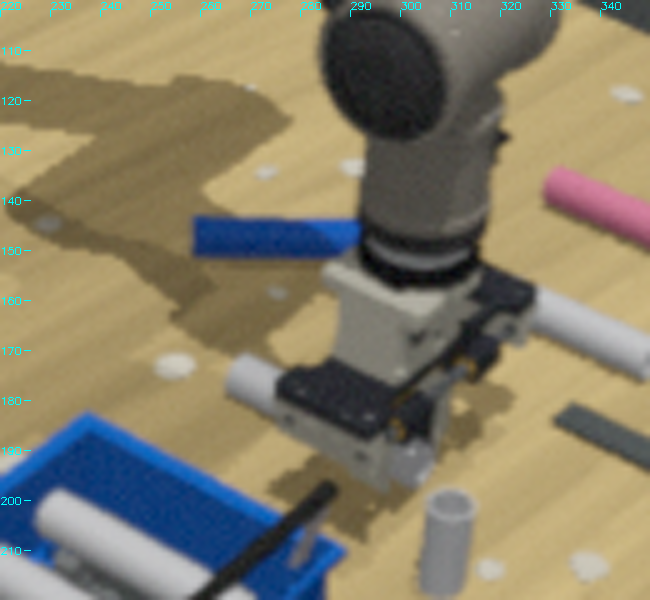

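View pics/t8.png

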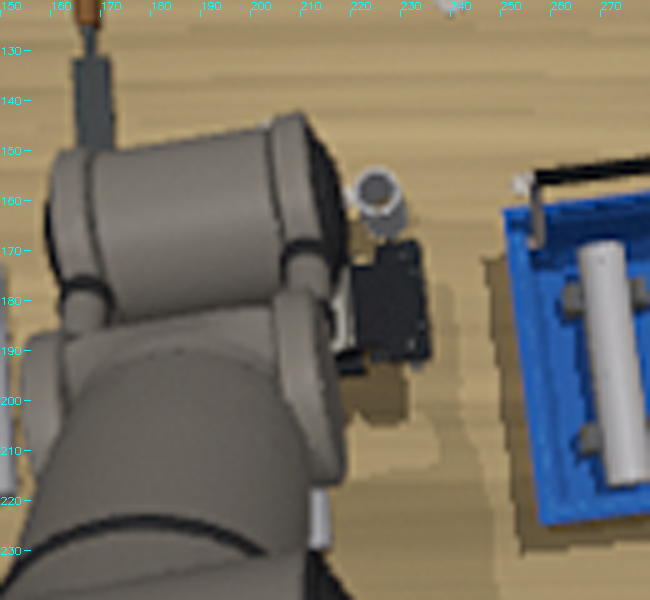

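```bash
python3 - <<'E'
from h import *
c=cam("scene")
a=onz(c,(220+240/5-.5,100+378/5-.5),.015);b=onz(c,(220+415/5-.5,100+468/5-.5),.015);print(a,b,np.linalg.norm(a-b),(a+b)/2)
E
```

```text
[0.41876523 0.14785323 0.015     ] [0.56075675 0.16205496 0.015     ] 0.14269996545125552 [0.48976099 0.1549541  0.015     ]
```

```bash
python3 -m inch '-10 -1 0 0 0.5;-17 -1.8 0 0 0.5;-17 -1.9 -1 0 0.5;-9 -1 -1 0 0.5;0 0 0 0 0.4;0 0 0 0 0.3;0 0 0 0 0.2;0 0 0 0 0.2' 20;python3 -m inch '0 0 0 0 0.2;0 0 0 0 0.2;0 0 5 0 0.2;0 0 20 0 0.2;0 0 35 0 0.2;0 0 35 0 0.2;0 0 25 0 0.2;0 0 0 0 0.2'; python3 -c "
from h import *
tool()
c=cam('scene');crop(c,220,80,130,120,5,'pics/s9.png')"
```

```text
time: 7.4
tool_pos: [0.4915, 0.1601, 0.1807]
tool_rot: [0.153, 1.569, 0.26]
contact_force: [-0.3, -0.0, 2.2]
opening: 0.0294
time: 8.07
tool_pos: [0.4917, 0.1602, 0.3057]
tool_rot: [0.066, 1.562, 0.174]
contact_force: [0.6, 0.4, -0.5]
opening: 0.0297
t 8.07 tcp [491.7 160.2 305.7] grasp [493.1 160.5 146.7] psi(jaw yaw rel. y) 0.107 q6 -1.51 F [ 0.6  0.4 -0.5] op 29.7
```

View pics/s9.png

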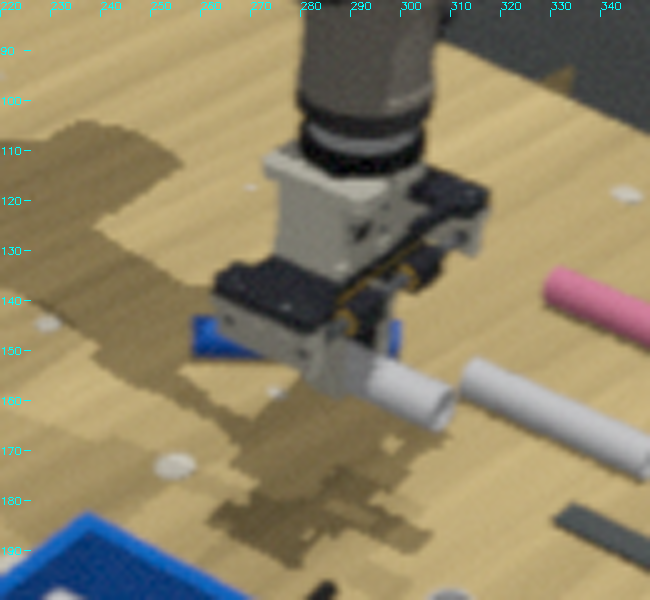

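```bash
python3 - <<'E'
from h import *
c=cam("scene")
print(onz(c,(220+442/5-.5,80+408/5-.5),.140))
E
python3 -m inch '0 -20 25 0 0.2;10 -35 12 0 0.2;10 -38 0 0 0.2;10 -38 0 0 0.2;5 -38 0 0 0.2;5 -38 0 0 0.2;5 -38 0 0 0.2;3 -38 0 0 0.2'
python3 -m inch '2 -20 0 0 0.2;0 -10 0 0 0.2;0 0 0 0 0.2'
python3 -c "
from h import *
tool()"
```

```text
[0.56309224 0.1681834  0.14      ]
time: 8.83
tool_pos: [0.5382, -0.1249, 0.3352]
tool_rot: [2.634, 1.567, 2.741]
contact_force: [0.8, -1.0, -0.4]
opening: 0.0294
time: 9.08
tool_pos: [0.5402, -0.1547, 0.3355]
tool_rot: [2.663, 1.567, 2.767]
contact_force: [0.0, 1.0, -0.7]
opening: 0.0296
t 9.08 tcp [ 540.2 -154.7  335.5] grasp [ 539.7 -154.5  176.5] psi(jaw yaw rel. y) 0.104 q6 -2.09 F [ 0.   1.  -0.7] op 29.6
```

```bash
python3 -m inch '4 -8 0 0.008 0.2;0 0 -25 0 0.2;0 0 -35 0 0.2;0 0 -35 0 0.2;0 0 -15 0 0.2;0 0 0 0 0.2;0 0 0 0 0.2'
python3 -c "
from h import *
tool()
c=cam('scene');crop(c,165,140,130,120,5,'pics/s10.png')
c=cam('top');crop(c,240,130,130,120,5,'pics/t10.png')"
```

```text
time: 9.67
tool_pos: [0.5448, -0.1598, 0.227]
tool_rot: [2.471, 1.569, 2.588]
contact_force: [0.4, 0.4, -0.9]
opening: 0.0294
t 9.67 tcp [ 544.8 -159.8  227. ] grasp [ 544.5 -159.6   68. ] psi(jaw yaw rel. y) 0.117 q6 -2.11 F [ 0.4  0.4 -0.9] op 29.4
```

View pics/s10.png

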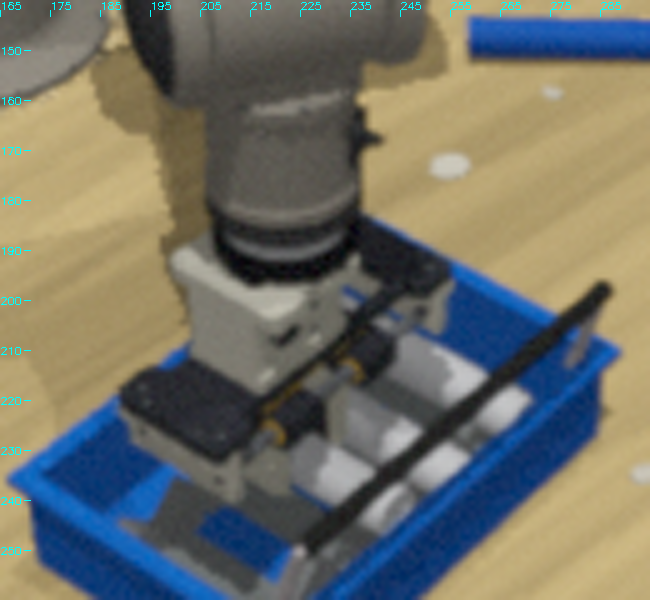

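View pics/t10.png

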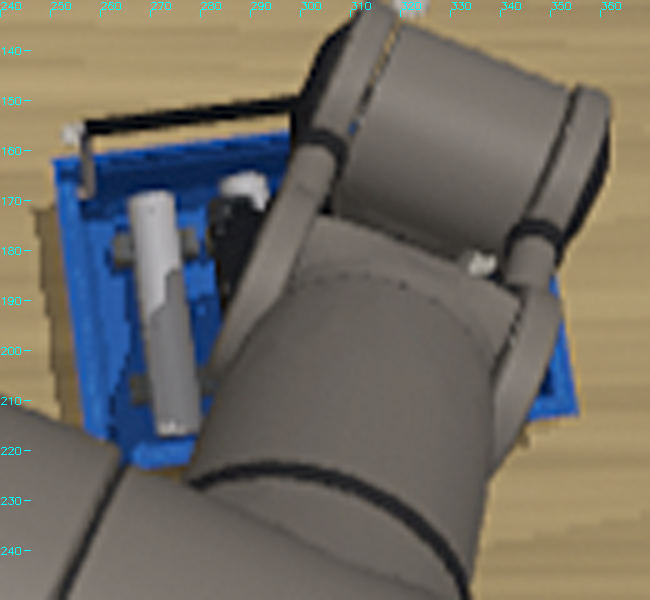

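```bash
python3 -m inch '0 -2.5 -4 -0.005 0.2;0 0 -8 0 0.2;0 0 -6 0 0.2;0 0 -3 0 0.2;0 0 -2 0 0.2;0 0 0 0 0.2'
python3 -c "
from h import *
tool()"
```

```text
time: 10.27
tool_pos: [0.5444, -0.163, 0.2053]
tool_rot: [1.784, 1.57, 1.894]
contact_force: [-2.7, 3.6, 8.5]
opening: 0.0296
t 10.27 tcp [ 544.4 -163.   205.3] grasp [ 544.3 -162.8   46.3] psi(jaw yaw rel. y) 0.11 q6 -2.11 F [-2.7  3.6  8.5] op 29.6
```

```bash
python3 -m inch '0 0 0 0 0.25;0 0 -0.5 0 0.25;0 0 0 0 0.34;0 0 0 0 0.38;0 0 0 0 0.42;0 0 0 0 0.42;0 0 0 0 0.42' 4
python3 -c "
from h import *
tool()"; python3 -m inch '0 0 5 0 0.42;0 0 15 0 0.42;0 0 25 0 0.42;0 0 40 0 0.42;0 0 40 0 0.42;0 0 40 0 0.6;-10 38 0 0 0.8;-10 38 0 0 1'
```

```text
time: 10.85
tool_pos: [0.5446, -0.1639, 0.2039]
tool_rot: [-1.043, 1.57, -0.933]
contact_force: [-0.3, 0.6, 0.2]
opening: 0.0385
t 10.85 tcp [ 544.6 -163.9  203.9] grasp [ 544.7 -163.9   44.9] psi(jaw yaw rel. y) 0.11 q6 -2.11 F [-0.3  0.6  0.2] op 38.5
time: 11.52
tool_pos: [0.5248, -0.0883, 0.3721]
tool_rot: [-0.425, 1.563, -0.319]
contact_force: [0.0, 1.0, -0.6]
opening: 0.0543
```

```bash
python3 -m inch '0 38 0 0 1;0 38 0 0 1;0 38 0 0 1;0 38 0 0 1;0 38 0 0 1;0 38 0 0 1;0 38 0 0 1;0 38 0 0 1'
python3 -m inch '0 0 0 0 1'
python3 -c "
from h import *
tool()
c=cam('scene');crop(c,165,180,130,100,6,'pics/s11.png');crop(c,290,130,100,80,7,'pics/s12.png')
c=cam('top');crop(c,240,135,125,100,6,'pics/t11.png');crop(c,110,140,110,80,7,'pics/t12.png')"
```

```text
time: 12.18
tool_pos: [0.5242, 0.2182, 0.3695]
tool_rot: [-0.027, 1.57, 0.083]
contact_force: [1.2, -0.1, 1.8]
opening: 0.0915
time: 12.27
tool_pos: [0.5237, 0.222, 0.3693]
tool_rot: [1.117, 1.568, 1.233]
contact_force: [-0.1, -0.9, -0.6]
opening: 0.0918
t 12.27 tcp [523.7 222.  369.3] grasp [523.9 222.4 210.3] psi(jaw yaw rel. y) 0.115 q6 -1.42 F [-0.1 -0.9 -0.6] op 91.8
```

View pics/s11.png

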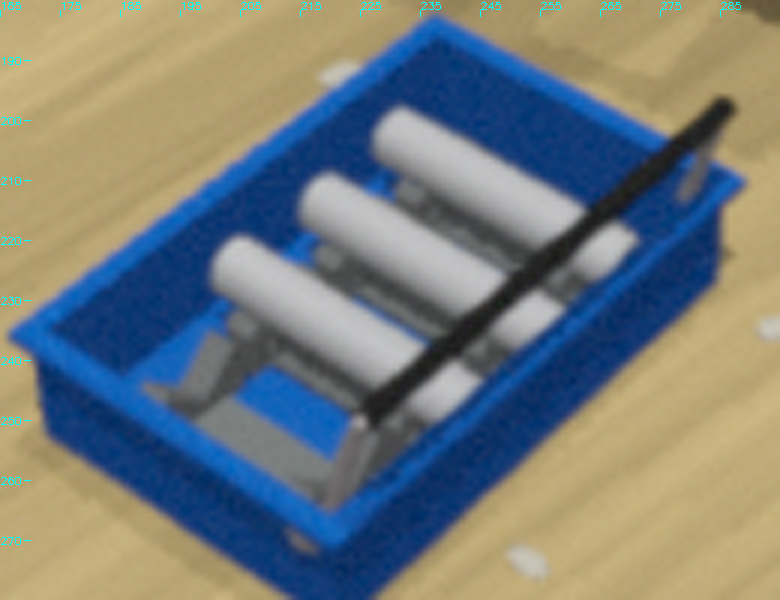

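View pics/t11.png

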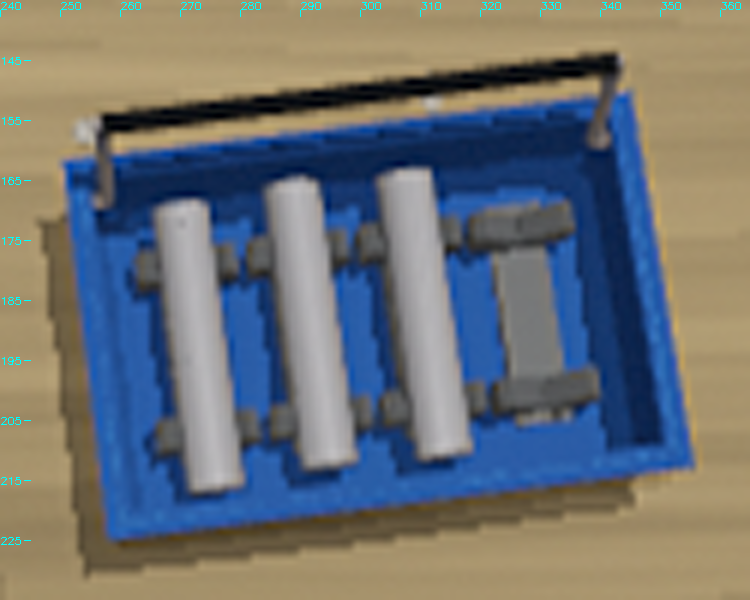

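View pics/s12.png

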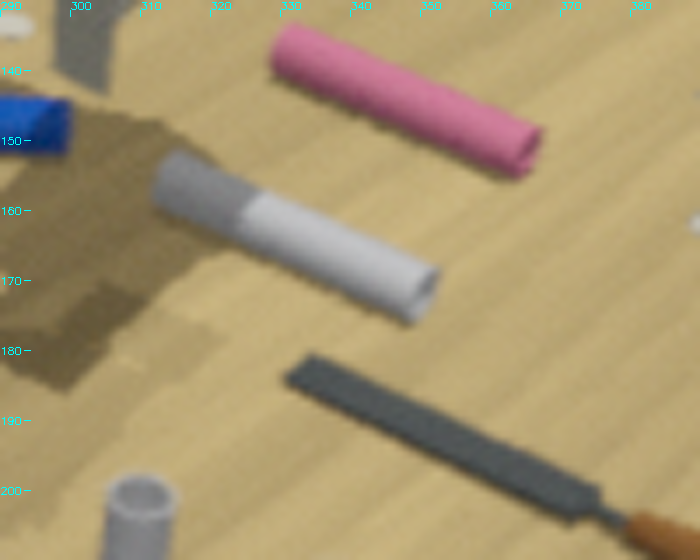

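View pics/t12.png

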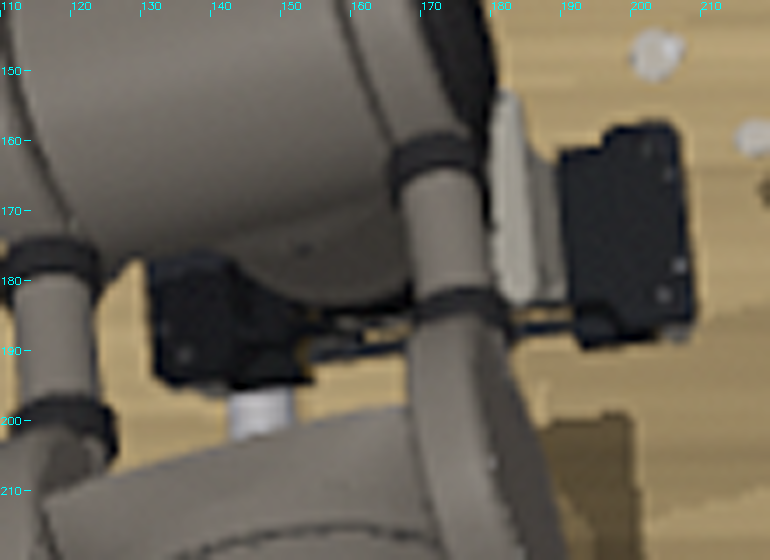

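The third tube lies home in saddle 2, in line with its neighbours. Next I'll refine the lying tube's pose.

```bash
python3 - <<'E'
from h import *
t=cam("top");s=cam("scene")
print((-t["T"][:3,:3].T@t["T"][:3,3]).round(2),(-s["T"][:3,:3].T@s["T"][:3,3]).round(2))
# top cam silhouette corners of lying tube (first crop, origin 130,140, x7)
for z in(.015,.022,.03):
    q=[onz(t,(130+a/7-.5,140+b/7-.5),z) for a,b in[(78,230),(145,230),(98,553),(160,551)]]
    f=(q[0]+q[1])/2;n=(q[2]+q[3])/2;print(z,f.round(4),n.round(4),((f+n)/2).round(4),"L",np.linalg.norm(f-n).round(4),"W",np.linalg.norm(q[0]-q[1]).round(4),"yaw",np.arctan2((f-n)[1],(f-n)[0]).round(3))
m=np.array([.524,.356,.015])
for yaw in(.09,.11):
    a=np.array([np.cos(yaw),np.sin(yaw),0]);b=np.array([-a[1],a[0],0]);P=[m+a*l+.015*(b*np.cos(h)+np.array([0,0,np.sin(h)])) for l in(-.075,-.04,0,.04,.075) for h in np.arange(0,6.28,.4)]
    crop(s,290,130,100,80,7,f"pics/fit{int(yaw*100)}.png",P)
E
```

```text
[ 0.32 -0.    1.18] [ 1.23 -0.74  0.96]
0.015 [0.6016 0.3657 0.015 ] [0.4524 0.3516 0.015 ] [0.527  0.3586 0.015 ] L 0.1499 W 0.0307 yaw 0.095
0.022 [0.5999 0.3635 0.022 ] [0.4516 0.3495 0.022 ] [0.5257 0.3565 0.022 ] L 0.149 W 0.0305 yaw 0.095
0.03 [0.598 0.361 0.03 ] [0.4507 0.347  0.03  ] [0.5243 0.354  0.03  ] L 0.148 W 0.0303 yaw 0.095
```

View pics/fit9.png

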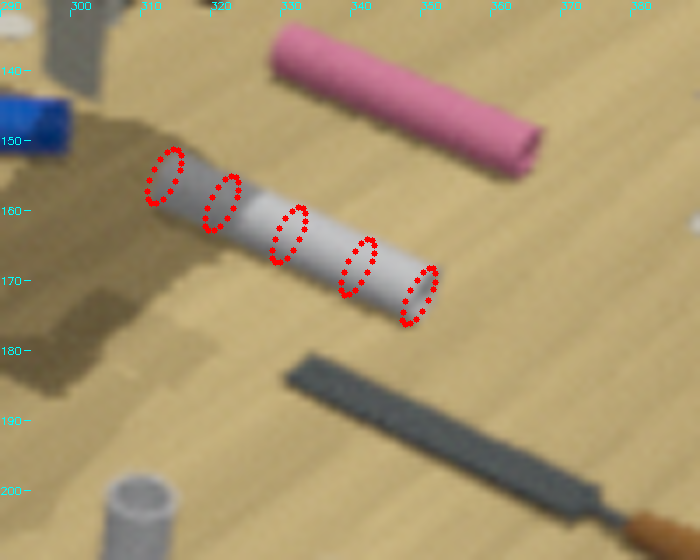

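View pics/fit11.png

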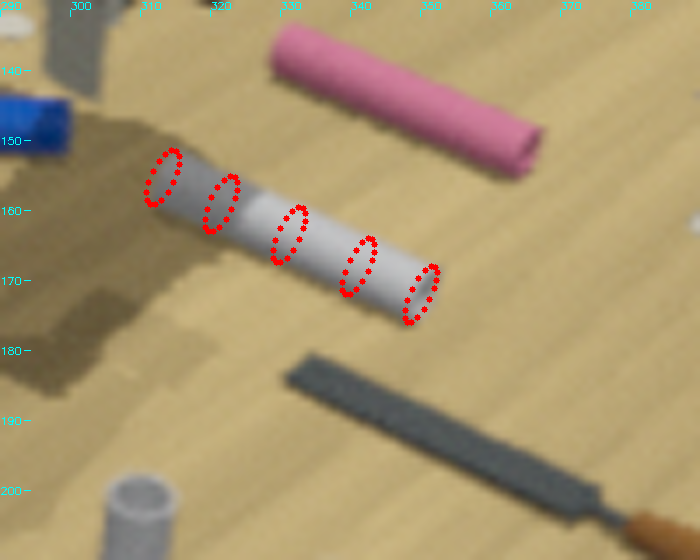

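```bash
python3 -m inch '0 30 0 -0.017 1;2 35 0 0 1;0 35 0 0 1;0 25 -25 0 1;0 10 -35 0 1;0 0 -35 0 1;0 0 -30 0 1;0 0 0 0 1'
python3 -c "
from h import *
tool()"
```

```text
time: 13.13
tool_pos: [0.5254, 0.349, 0.2375]
tool_rot: [-2.747, 1.559, -2.656]
contact_force: [-1.6, -0.8, -0.7]
opening: 0.0921
t 13.13 tcp [525.4 349.  237.5] grasp [523.7 348.1  78.5] psi(jaw yaw rel. y) 0.091 q6 -1.2 F [-1.6 -0.8 -0.7] op 92.1
```

```bash
python3 -m inch '0 8 -10 0 1;0 0 -10 0 1;0 0 0 0 1'
python3 -c "
from h import *
tool()
c=cam('scene');crop(c,280,90,110,100,6,'pics/s13.png')"
```

```text
time: 13.38
tool_pos: [0.527, 0.3593, 0.2238]
tool_rot: [0.616, 1.57, 0.709]
contact_force: [-0.8, 0.8, -0.2]
opening: 0.0919
t 13.38 tcp [527.  359.3 223.8] grasp [527.  359.3  64.8] psi(jaw yaw rel. y) 0.093 q6 -1.19 F [-0.8  0.8 -0.2] op 91.9
```

View pics/s13.png

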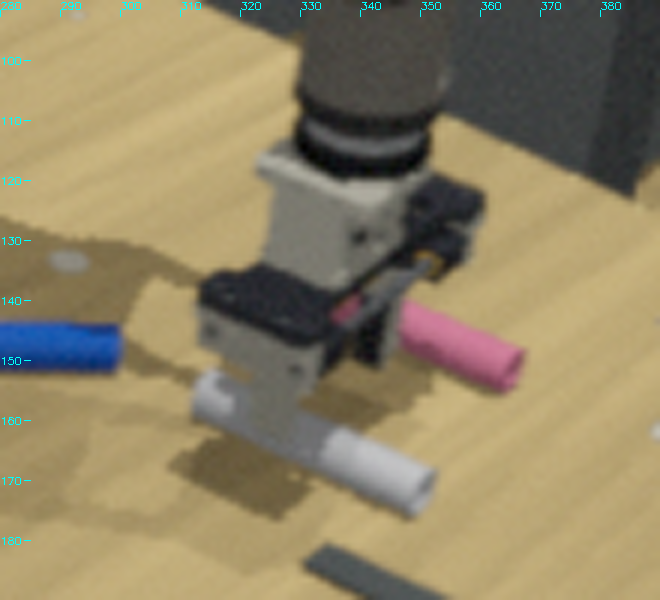

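```bash
python3 -m inch '0 -1.5 -20 0 1;0 0 -15 0 0.8;0 0 -6 0 0.65;0 0 -1.5 0 0.55;0 0 0 0 0.45;0 0 0 0 0.38;0 0 0 0 0.3;0 0 0 0 0.2' 20;python3 -m inch '0 0 0 0 0.2;0 0 0 0 0.2;0 0 0 0 0.2;0 0 0 0 0.2'
python3 -c "
from h import *
tool()"
```

```text
time: 14.1
tool_pos: [0.5269, 0.3581, 0.1825]
tool_rot: [0.441, 1.569, 0.534]
contact_force: [0.4, -0.3, -0.8]
opening: 0.0496
time: 14.43
tool_pos: [0.5266, 0.358, 0.1816]
tool_rot: [0.688, 1.57, 0.781]
contact_force: [0.2, -0.2, 0.7]
opening: 0.0298
t 14.43 tcp [526.6 358.  181.6] grasp [526.7 358.1  22.6] psi(jaw yaw rel. y) 0.093 q6 -1.19 F [ 0.2 -0.2  0.7] op 29.8
```

Gripped, with 7.6 mm between the grasp point and the tube axis. I'll lift and carry over the tray.

```bash
python3 -m inch '0 0 5 0 0.2;0 0 20 0 0.2;0 0 35 0 0.2;0 0 38 0 0.2;0 0 38 0 0.2;0 0 24 0 0.2;0 0 0 0 0.2;0 0 0 0 0.2'
python3 -c "
from h import *
tool()
c=cam('scene');crop(c,280,50,110,120,5,'pics/s14.png')"
```

```text
time: 15.1
tool_pos: [0.5266, 0.358, 0.3432]
tool_rot: [0.395, 1.567, 0.489]
contact_force: [0.8, -0.4, -0.7]
opening: 0.03
t 15.1 tcp [526.6 358.  343.2] grasp [527.1 358.2 184.2] psi(jaw yaw rel. y) 0.093 q6 -1.19 F [ 0.8 -0.4 -0.7] op 30.0
```

View pics/s14.png

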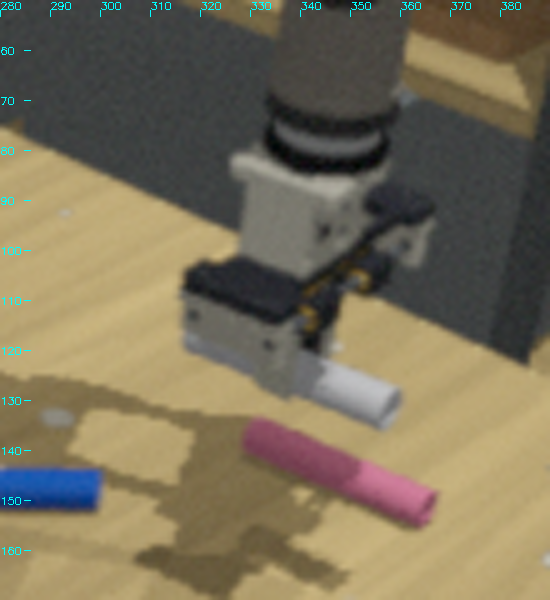

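```bash
python3 -m inch '0 -20 0 0 0.2;0 -35 0 0 0.2;0 -37 0 0 0.2;0 -37 0 0 0.2;0 -37 0 0 0.2;0 -37 0 0 0.2;0 -37 0 0 0.2;0 -37 0 0 0.2'
python3 -m inch '2 -37 0 0 0.2;2 -37 0 0 0.2;4 -37 0 0 0.2;4 -37 0 0 0.2;4 -37 0 0 0.2;4 -37 0 0 0.2;2 -37 0 0.01 0.2;0 -20 0 0.01 0.2'
python3 -m inch '0 -10 0 0 0.2;0 0 0 0 0.2;0 0 0 0 0.2'
python3 -c "
from h import *
tool()"
```

```text
time: 15.82
tool_pos: [0.5257, 0.0793, 0.3393]
tool_rot: [3.041, 1.566, 3.135]
contact_force: [0.7, -0.0, -0.6]
opening: 0.0297
time: 16.48
tool_pos: [0.5481, -0.2017, 0.3389]
tool_rot: [2.822, 1.567, 2.934]
contact_force: [0.4, 0.4, -1.2]
opening: 0.0294
time: 16.73
tool_pos: [0.5483, -0.2074, 0.34]
tool_rot: [2.336, 1.568, 2.448]
contact_force: [0.0, 0.5, -1.4]
opening: 0.0296
t 16.73 tcp [ 548.3 -207.4  340. ] grasp [ 547.9 -207.1  181. ] psi(jaw yaw rel. y) 0.112 q6 -2.18 F [ 0.   0.5 -1.4] op 29.6
```

```bash
python3 -m inch '1 -15.5 0 0 0.2;0 0 -25 0 0.2;0 0 -35 0 0.2;0 0 -30 0 0.2;0 0 -15 0 0.2;0 0 0 0 0.2;0 0 0 0 0.2'
python3 -c "
from h import *
tool()
c=cam('scene');crop(c,150,150,130,120,5,'pics/s15.png')"
```

```text
time: 17.32
tool_pos: [0.5498, -0.2226, 0.2361]
tool_rot: [2.432, 1.569, 2.547]
contact_force: [0.8, 0.8, -0.3]
opening: 0.0295
t 17.32 tcp [ 549.8 -222.6  236.1] grasp [ 549.6 -222.4   77.1] psi(jaw yaw rel. y) 0.115 q6 -2.2 F [ 0.8  0.8 -0.3] op 29.5
```

View pics/s15.png

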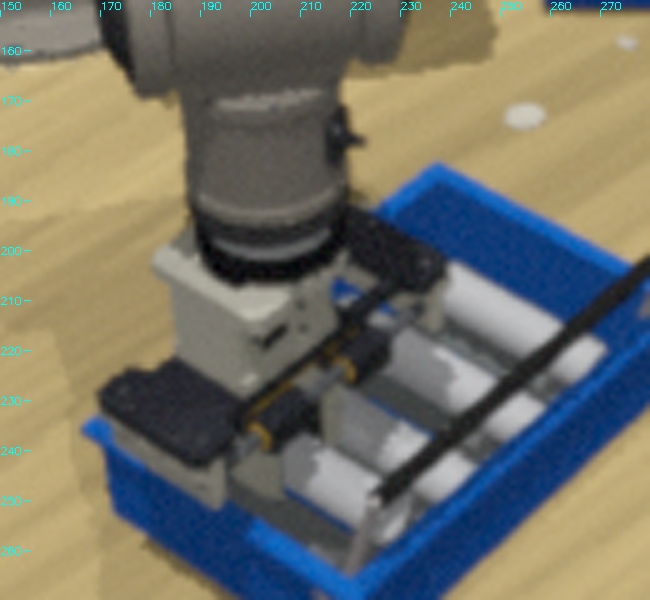

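```bash
python3 -m inch '0 -0.5 -8 0 0.2;0 0 -9 0 0.2;0 0 -6 0 0.2;0 0 -3 0 0.2;0 0 0 0 0.2'
python3 -c "
from h import *
tool()"; python3 -m inch '0 0 -3 0 0.2;0 0 -1.5 0 0.2;0 0 0 0 0.2'
python3 -c "
from h import *
tool()"
```

```text
time: 17.78
tool_pos: [0.5493, -0.2239, 0.2095]
tool_rot: [2.464, 1.569, 2.577]
contact_force: [-0.2, 0.7, -0.2]
opening: 0.0295
t 17.78 tcp [ 549.3 -223.9  209.5] grasp [ 549.1 -223.8   50.5] psi(jaw yaw rel. y) 0.113 q6 -2.2 F [-0.2  0.7 -0.2] op 29.5
time: 18.03
tool_pos: [0.5497, -0.2237, 0.2076]
tool_rot: [0.073, 1.57, 0.186]
contact_force: [-3.1, 4.5, 9.2]
opening: 0.0296
t 18.03 tcp [ 549.7 -223.7  207.6] grasp [ 549.8 -223.7   48.6] psi(jaw yaw rel. y) 0.113 q6 -2.2 F [-3.1  4.5  9.2] op 29.6
```

```bash
python3 -m inch '0 1 0 0 0.2;0 0.5 -0.5 0 0.2;0 0 0 0 0.2;0 0 0 0 0.2' 5
python3 -c "
from h import *
tool()"
```

```text
time: 18.37
tool_pos: [0.5498, -0.2224, 0.2059]
tool_rot: [-0.097, 1.57, 0.017]
contact_force: [0.5, 3.1, 3.7]
opening: 0.0298
t 18.37 tcp [ 549.8 -222.4  205.9] grasp [ 550.  -222.4   46.9] psi(jaw yaw rel. y) 0.113 q6 -2.2 F [0.5 3.1 3.7] op 29.8
```

```bash
python3 -m inch '0 1 0 0 0.2;0 0 -0.5 0 0.2;0 0 0 0 0.2;0 0 0 0 0.34;0 0 0 0 0.38;0 0 0 0 0.42;0 0 0 0 0.42;0 0 0 0 0.42' 3
python3 -c "
from h import *
tool()"; python3 -m inch '0 0 4 0 0.42;0 0 10 0 0.42;0 0 25 0 0.42;0 0 38 0 0.42;0 0 38 0 0.42;0 0 38 0 0.42;-20 30 0 0 0.1;-38 10 0 0 0'
python3 -m inch '-38 0 0 0 0;-38 0 0 0 0;-30 0 0 0 0;0 0 0 0 0'
python3 -c "
from h import *
tool()
c=cam('scene');crop(c,165,180,130,100,6,'pics/s16.png')
c=cam('top');crop(c,240,135,125,100,6,'pics/t16.png')"
```

```text
time: 19.03
tool_pos: [0.5496, -0.2216, 0.2049]
tool_rot: [2.365, 1.571, 2.478]
contact_force: [-0.2, 1.4, -0.5]
opening: 0.0385
t 19.03 tcp [ 549.6 -221.6  204.9] grasp [ 549.6 -221.6   45.9] psi(jaw yaw rel. y) 0.113 q6 -2.2 F [-0.2  1.4 -0.5] op 38.5
time: 19.7
tool_pos: [0.4932, -0.1803, 0.3616]
tool_rot: [-0.446, 1.561, -0.332]
contact_force: [-1.6, -0.5, -1.0]
opening: 0.0297
time: 20.03
tool_pos: [0.3813, -0.1804, 0.3586]
tool_rot: [2.698, 1.568, 2.81]
contact_force: [0.5, 0.7, -0.2]
opening: 0.0037
t 20.03 tcp [ 381.3 -180.4  358.6] grasp [ 380.9 -180.2  199.6] psi(jaw yaw rel. y) 0.112 q6 -2.31 F [ 0.5  0.7 -0.2] op 3.7
```

View pics/s16.png

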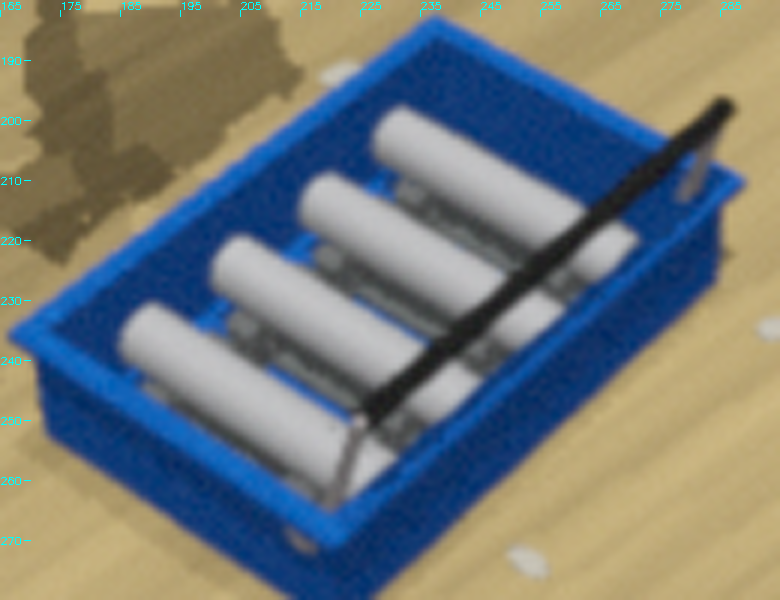

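View pics/t16.png

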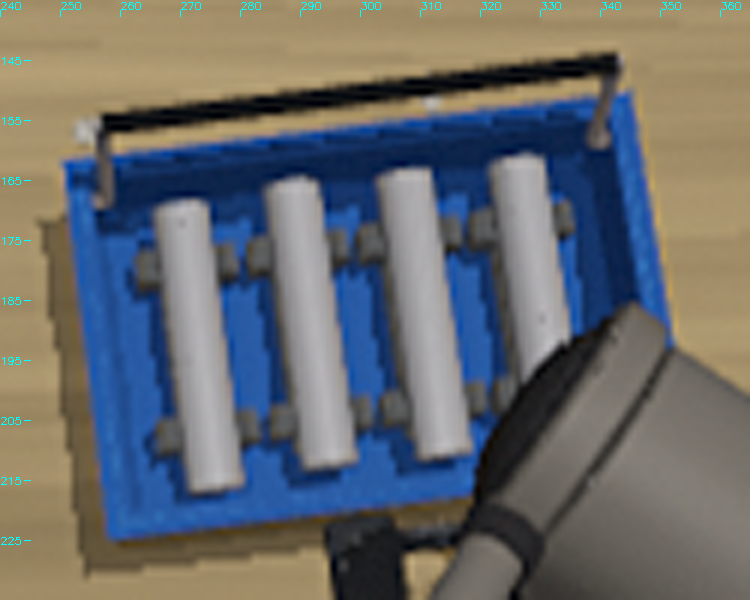

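All four tubes lie home and parallel. I'll measure the bar and swing it over next.

```bash
python3 - <<'E'
from h import *
v=(.5388,-.1327,.1124);ca,sa=np.cos(v[2]),np.sin(v[2])
W=lambda x,y,z:np.array([v[0]+ca*x-sa*y,v[1]+sa*x+ca*y,z])
for n,a,b,o,in[("top",(105,124),(612,62),(240,135)),("scene",(362,415),(727,105),(165,180))]:
    c=cam(n);a=np.array(a)/6+o-.5;b=np.array(b)/6+o-.5;d=(b-a)/np.linalg.norm(b-a)
    for ph in np.arange(1.7,2.11,.05):
        q=proj(c,W(.078-.072*np.cos(ph),0,.06+.072*np.sin(ph)))[0]-a;print(n,ph.round(2),round(float(d[0]*q[1]-d[1]*q[0]),2))
for ph in(1.9,1.57,1.2,.9,.7,.4,0):print(ph,(W(.078-.072*np.cos(ph),0,.06+.072*np.sin(ph))*1000).round(0))
E
```

```text
top 1.7 3.61
top 1.75 2.49
top 1.8 1.4
top 1.85 0.34
top 1.9 -0.68
top 1.95 -1.66
top 2.0 -2.61
top 2.05 -3.51
top 2.1 -4.36
scene 1.7 -3.17
scene 1.75 -1.91
scene 1.8 -0.62
scene 1.85 0.69
scene 1.9 2.02
scene 1.95 3.38
scene 2.0 4.74
scene 2.05 6.12
scene 2.1 7.5
1.9 [ 639. -121.  128.]
1.57 [ 616. -124.  132.]
1.2 [ 590. -127.  127.]
0.9 [ 572. -129.  116.]
0.7 [ 562. -130.  106.]
0.4 [ 550. -131.   88.]
0 [ 545. -132.   60.]
```

```bash
python3 -m inch '30 6 0 0 0;38 8 0 0 0;38 8 0 0 0;38 8 0 0 0;38 8 0 0 0;38 8 0 0 0;38 8 0 0 0;30 6 0 0 0'
python3 -m inch '3 2 0 0 0;0 0 0 0 0;0 0 0 0 0'
python3 -c "
from h import *
tool()"
```

```text
time: 20.9
tool_pos: [0.6768, -0.1198, 0.357]
tool_rot: [0.323, 1.57, 0.437]
contact_force: [0.0, -1.2, 0.3]
opening: 0.0004
time: 21.15
tool_pos: [0.6768, -0.1191, 0.3569]
tool_rot: [2.84, 1.569, 2.954]
contact_force: [-0.1, -0.5, 0.4]
opening: 0.0002
t 21.15 tcp [ 676.8 -119.1  356.9] grasp [ 676.5 -119.   197.9] psi(jaw yaw rel. y) 0.114 q6 -1.97 F [-0.1 -0.5  0.4] op 0.2
```

```bash
python3 -m inch '0 0 -25 0 0;0 0 -30 0 0;0 0 -17 0 0;0 0 0 0 0'
python3 -c "
from h import *
tool()
c=cam('scene');crop(c,165,120,150,150,4,'pics/s17.png')"
```

```text
time: 21.48
tool_pos: [0.6746, -0.1198, 0.2819]
tool_rot: [2.75, 1.562, 2.862]
contact_force: [-0.5, -0.2, -0.3]
opening: 0.0003
t 21.48 tcp [ 674.6 -119.8  281.9] grasp [ 673.3 -119.4  122.9] psi(jaw yaw rel. y) 0.112 q6 -1.97 F [-0.5 -0.2 -0.3] op 0.3
```

View pics/s17.png

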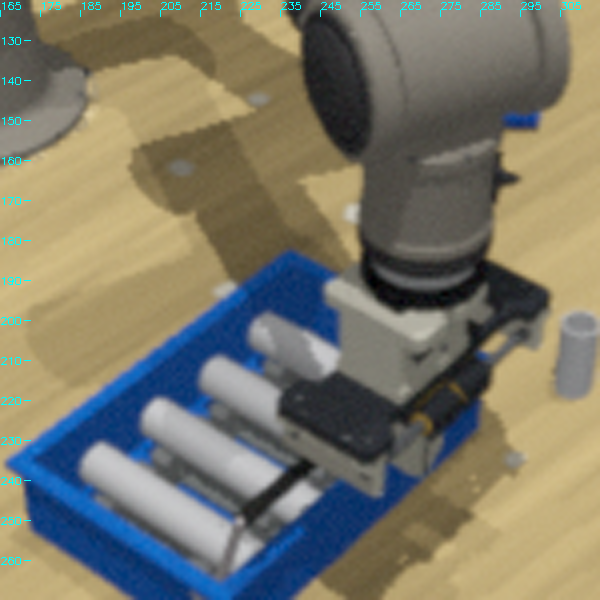

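```bash
python3 -m inch '-10 -1.1 0 0 0;-10 -1.1 0 0 0;-10 -1.1 0 0 0;-10 -1.1 0 0 0;-10 -1.1 0 0 0;-10 -1.1 0 0 0;-10 -1.1 -2 0 0;0 0 0 0 0'
python3 -c "
from h import *
tool()
c=cam('scene');crop(c,165,120,150,150,4,'pics/s18.png')"
```

```text
time: 22.2
tool_pos: [0.6056, -0.1278, 0.2866]
tool_rot: [-0.492, 1.568, -0.38]
contact_force: [0.3, 0.6, 0.7]
opening: 0.0004
t 22.2 tcp [ 605.6 -127.8  286.6] grasp [ 606.  -128.   127.6] psi(jaw yaw rel. y) 0.112 q6 -2.01 F [0.3 0.6 0.7] op 0.4
```

View pics/s18.png

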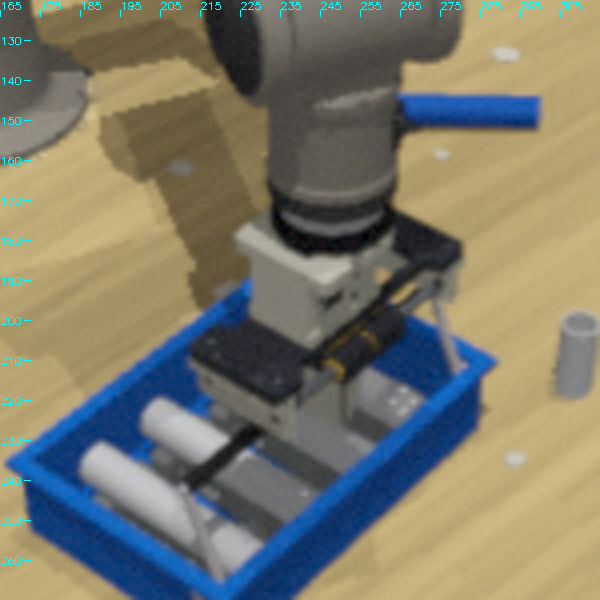

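```bash
python3 -m inch '-8 -0.9 -2 0 0;-8 -0.9 -4 0 0;-7 -0.8 -5 0 0;-6 -0.7 -6 0 0;0 0 0 0 0'
python3 -c "
from h import *
tool()
c=cam('scene');crop(c,165,120,150,150,4,'pics/s19.png')"
```

```text
time: 22.67
tool_pos: [0.5771, -0.1308, 0.2668]
tool_rot: [2.875, 1.57, 2.988]
contact_force: [-0.1, -0.0, -0.2]
opening: 0.0006
t 22.67 tcp [ 577.1 -130.8  266.8] grasp [ 577.  -130.8  107.8] psi(jaw yaw rel. y) 0.113 q6 -2.04 F [-0.1 -0.  -0.2] op 0.6
```

View pics/s19.png

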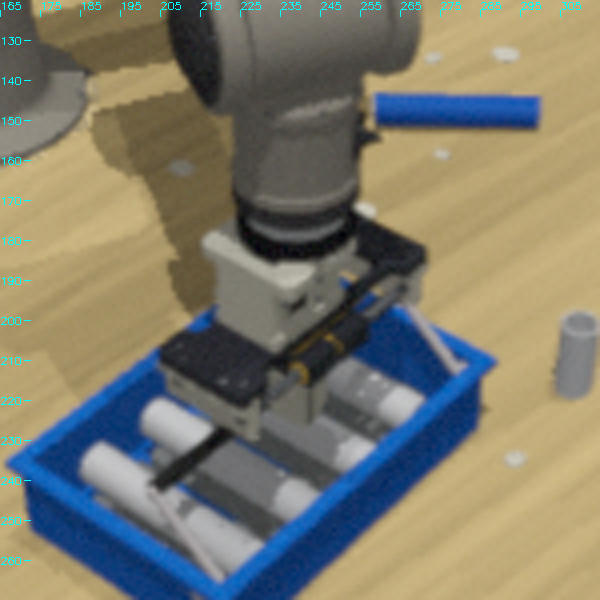

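```bash
python3 -m inch '6 0.7 0 0 0;0 0 20 0 0;0 0 26 0 0;0 0 0 0 0;-12 -1.3 0 0 0;-11 -1.2 0 0 0;0 0 0 0 0'
python3 -c "
from h import *
tool()
c=cam('scene');crop(c,165,120,150,150,4,'pics/s20.png')"
```

```text
time: 23.3
tool_pos: [0.5599, -0.1322, 0.313]
tool_rot: [2.764, 1.57, 2.877]
contact_force: [0.2, -0.0, 0.1]
opening: 0.0005
t 23.3 tcp [ 559.9 -132.2  313. ] grasp [ 559.8 -132.2  154. ] psi(jaw yaw rel. y) 0.113 q6 -2.05 F [ 0.2 -0.   0.1] op 0.5
```

View pics/s20.png

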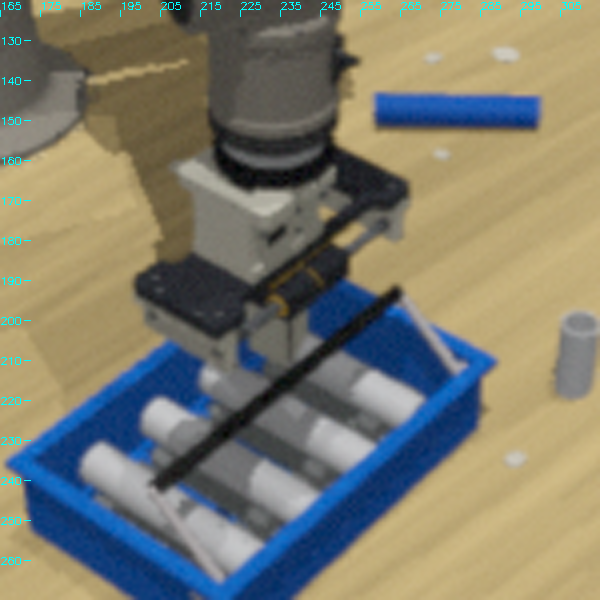

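```bash
python3 - <<'E'
from h import *
v=(.5388,-.1327,.1124);ca,sa=np.cos(v[2]),np.sin(v[2])
W=lambda x,y,z:np.array([v[0]+ca*x-sa*y,v[1]+sa*x+ca*y,z])
c=cam("scene");a=np.array((158,486))/4+(165,120)-.5;b=np.array((398,293))/4+(165,120)-.5;d=(b-a)/np.linalg.norm(b-a)
for ph in np.arange(.4,1.3,.1):
    w=W(.078-.072*np.cos(ph),0,.06+.072*np.sin(ph));q=proj(c,w)[0]-a;print(ph.round(2),round(float(d[0]*q[1]-d[1]*q[0]),2),w.round(3))
E
```

```text
0.4 0.64 [ 0.55  -0.131  0.088]
0.5 0.22 [ 0.554 -0.131  0.095]
0.6 0.06 [ 0.557 -0.131  0.101]
0.7 0.15 [ 0.562 -0.13   0.106]
0.8 0.52 [ 0.566 -0.13   0.112]
0.9 1.15 [ 0.572 -0.129  0.116]
1.0 2.04 [ 0.578 -0.128  0.121]
1.1 3.19 [ 0.584 -0.128  0.124]
1.2 4.59 [ 0.59  -0.127  0.127]
```

```bash
python3 -m inch '-1 0 -15 0 0;-2 -0.2 -12 0 0;-3 -0.3 -8 0 0;-3 -0.3 -8 0 0;-2 -0.2 -8 0 0;-1 0 -7 0 0;0 0 0 0 0'
python3 -c "
from h import *
tool()"
python3 -m inch '0 0 -4 0 0;0 0 -4 0 0;0 0 0 0 0'
python3 -c "
from h import *
tool()"
```

```text
time: 23.98
tool_pos: [0.5483, -0.1332, 0.2535]
tool_rot: [2.488, 1.569, 2.601]
contact_force: [-0.0, -0.4, -0.2]
opening: 0.0006
t 23.98 tcp [ 548.3 -133.2  253.5] grasp [ 548.1 -133.1   94.5] psi(jaw yaw rel. y) 0.113 q6 -2.06 F [-0.  -0.4 -0.2] op 0.6
time: 24.23
tool_pos: [0.5487, -0.1333, 0.2464]
tool_rot: [1.407, 1.571, 1.52]
contact_force: [0.3, 0.1, 0.5]
opening: 0.0008
t 24.23 tcp [ 548.7 -133.3  246.4] grasp [ 548.7 -133.3   87.4] psi(jaw yaw rel. y) 0.113 q6 -2.06 F [0.3 0.1 0.5] op 0.8
```

```bash
python3 -m inch '0 0 -2 0 0;0 0 0 0 0;0 0 0 0 0'
python3 -c "
from h import *
tool()
c=cam('scene');crop(c,165,120,150,150,4,'pics/s21.png')"
```

```text
time: 24.48
tool_pos: [0.5487, -0.1333, 0.245]
tool_rot: [-0.083, 1.57, 0.03]
contact_force: [-0.1, -0.1, -1.0]
opening: 0.0004
t 24.48 tcp [ 548.7 -133.3  245. ] grasp [ 548.8 -133.3   86. ] psi(jaw yaw rel. y) 0.113 q6 -2.06 F [-0.1 -0.1 -1. ] op 0.4
```

View pics/s21.png

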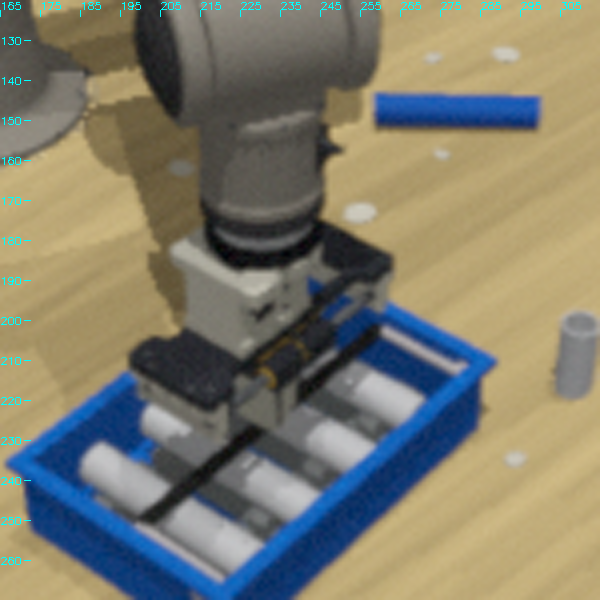

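```bash
python3 -m inch '0 0 -1.5 0 0;0 0 0 0 0;0 0 0 0 0'
python3 -c "
from h import *
tool()"; python3 -m inch '0 0 -1.5 0 0;0 0 0 0 0;0 0 0 0 0'
```

```text
time: 24.78
tool_pos: [0.5487, -0.1334, 0.244]
tool_rot: [-0.408, 1.57, -0.295]
contact_force: [-1.4, 1.2, 4.8]
opening: 0.0005
t 24.78 tcp [ 548.7 -133.4  244. ] grasp [ 548.8 -133.4   85. ] psi(jaw yaw rel. y) 0.113 q6 -2.06 F [-1.4  1.2  4.8] op 0.5
time: 25.03
tool_pos: [0.5487, -0.1333, 0.2437]
tool_rot: [-0.471, 1.569, -0.358]
contact_force: [-3.8, 1.5, 13.8]
opening: 0.0005
```

The force rises to 14 N against the stop at z = 243.7 mm (expected 244), so the bar is down. I'll retreat and check.

```bash
python3 -m inch '0 0 5 0 0;0 0 20 0 0;0 0 35 0 0;0 0 38 0 0;-30 0 20 0 0;-38 20 0 0 0;-38 38 0 0 0;-38 38 0 0 0'
python3 -m inch '0 38 0 0 0;0 38 0 0 0;0 38 0 0 0;0 38 0 0 0;0 0 0 0 0'
python3 -c "
from h import *
tool()
c=cam('scene');crop(c,165,180,130,100,6,'pics/s22.png');cv2.imwrite('pics/sfull.png',c['color'][:,:,::-1])
c=cam('top');crop(c,240,135,125,100,6,'pics/t22.png');cv2.imwrite('pics/tfull.png',c['color'][:,:,::-1])"
```

```text
time: 25.7
tool_pos: [0.4211, -0.0546, 0.36]
tool_rot: [-0.13, 1.57, -0.019]
contact_force: [0.5, 0.3, 0.5]
opening: 0.0004
time: 26.12
tool_pos: [0.422, 0.102, 0.3601]
tool_rot: [1.235, 1.568, 1.354]
contact_force: [-0.4, 0.0, -0.4]
opening: 0.0006
t 26.12 tcp [422.  102.  360.1] grasp [422.  102.4 201.1] psi(jaw yaw rel. y) 0.119 q6 -1.63 F [-0.4  0.  -0.4] op 0.6
```

View pics/s22.png

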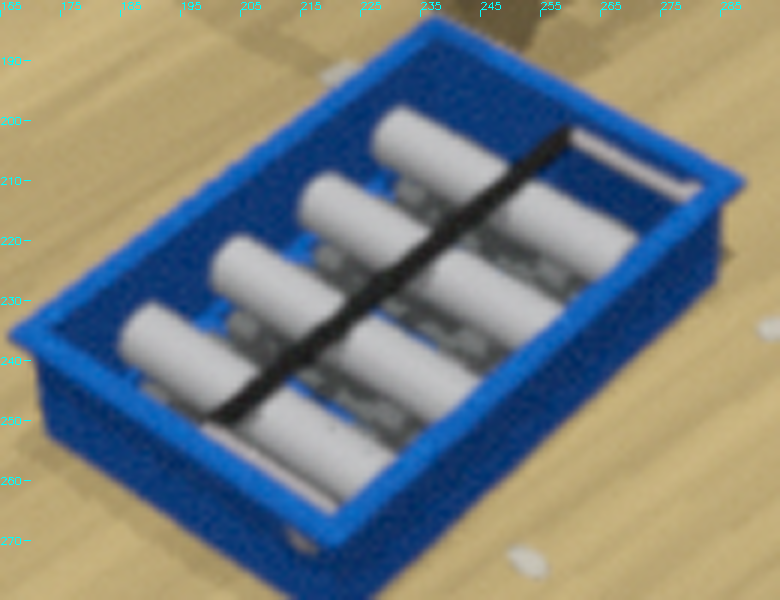

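View pics/t22.png

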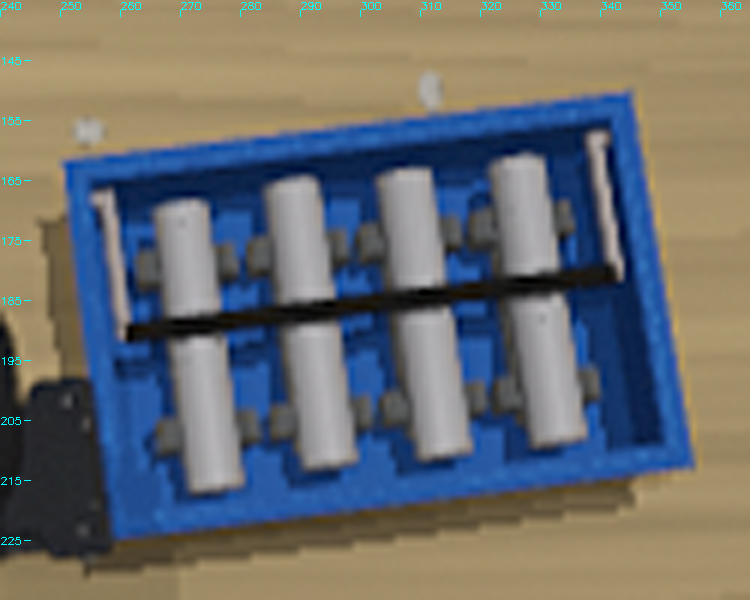

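View pics/sfull.png

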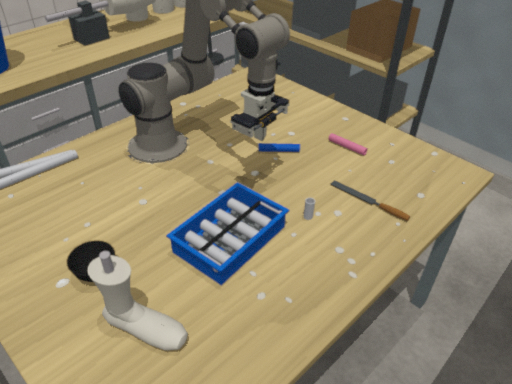

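```bash
python3 - <<'E'
from h import *
v=(.5388,-.1327,.1124);ca,sa=np.cos(v[2]),np.sin(v[2])
W=lambda x,y,z:np.array([v[0]+ca*x-sa*y,v[1]+sa*x+ca*y,z])
c=cam("top")
for n,a,b in[("S4",(181,202),(216,488)),("S3",(292,180),(330,466)),("S2",(403,170),(444,456)),("S1",(517,157),(558,445))]:
    p=[onz(c,(240+q[0]/6-.5,135+q[1]/6-.5),.052) for q in(a,b)];m=(p[0]+p[1])/2-[v[0],v[1],0];e=p[0]-p[1]
    print(n,"tray x,y mm",(1000*(ca*m[0]+sa*m[1])).round(1),(1000*(-sa*m[0]+ca*m[1])).round(1),"angle",(np.arctan2(e[1],e[0])-v[2]).round(3))
s=cam("scene");a=np.array((215,415))/6+(165,180)-.5;b=np.array((572,132))/6+(165,180)-.5;d=(b-a)/np.linalg.norm(b-a)
for ph in(0,.05,.1,.15):
    q=proj(s,W(.078-.072*np.cos(ph),0,.06+.072*np.sin(ph)))[0]-a;print(ph,round(float(d[0]*q[1]-d[1]*q[0]),2))
E
```

```text
S4 tray x,y mm -1.9 91.1 angle -0.01
S3 tray x,y mm 2.4 31.7 angle -0.008
S2 tray x,y mm 0.4 -27.0 angle -0.007
S1 tray x,y mm -0.6 -86.7 angle -0.017
0 0.78
0.05 0.07
0.1 -0.58
0.15 -1.19
```

```bash
python3 -c "
from cell import workorder
print(workorder.hand_in())"
```

```text
the job is handed in; nothing more can be done
None
```

The job is handed in: each of the four saddles carries one full-length tube and the hold-down bar is down. The last reading before hand-in was at about 26 s of the 72 s allowed. No verdict is reported, so this rests on my own checks.

- **Standing tube:** I lifted it upright to open bench, laid it down slowly while it stayed lightly gripped, re-gripped it at the middle and set it in saddle 2.
- **Lying tube:** I gripped it at the middle and set it in saddle 1.
- **Bar:** I pushed it over from behind with closed fingers, then pressed it down until the force rose sharply to 14 N at the height expected for fully down. Then I backed the arm off to clear space.

**Last checks (camera):**
- **Tubes:** all four are within about 3 mm lengthwise, 3.5 mm sideways and 0.02 rad of their saddle positions. Those figures include calibration error.
- **Bar:** the picture puts the angle at about 0.05 rad, with a similar uncertainty, while the press contact points to nearly 0. Both are below the 0.08 limit, but the picture alone doesn't rule out a slightly higher angle.
- **Bystanders:** the offcut, bowl, rasp and foot look unmoved in the final scene picture. I judged this by eye and did not measure it.

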